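# Weigh a plaster cast on the pan balance

### The arm

A 6-joint arm with a two-finger parallel gripper is mounted at the origin on a cart in front of the work surface, level with it; the furniture and walls round the work are solid. World frame = base frame: x ahead of the robot, y to its left, z up, the work surface at z = 0. Lengths are in mm, angles in rad, forces in N, time in s.
With the tool pointing down it reaches from about 350 to 975 mm from the base axis. Payload 7.1 kg.
Tool frame: the origin (TCP) lies on the mounting face of the last link; the fingertips stand 182 mm ahead of it and the grasp point (between the pads) lies 163 mm ahead of it (ctrl.tip_reach is the distance from the TCP to the fingertips, in mm); z points along the fingers, y is the direction in which the jaws open and shut (so a half turn about z gives the same grasp; the last joint's range is limited). The gripper opens to 88 mm and grips with 3 to 60 N. Pads are 20 mm wide; open, the fingers measure 115 mm over their backs; the gripper's body (75 mm by 178 mm) begins 61 mm behind the grasp point.
Start: joints at [-1.269, 0.423, 1.63, -0, 1.089, -0.019], TCP at [197.096, -593.093, 404.675] pointing down, gripper open.
Joint ranges: [-3, 3], [-0.9, 2.11], [0.09, 2.58], [-1.31, 4.45], [0.11, 2.69], [-2.54, 2.54]. Speed limits (rad/s): [2.39, 2.39, 3.01, 3.14, 3.14, 3.14].

### API

Orientations are given as a rotation vector (axis times angle).
In Python, from workcell import ctrl gives the robot as it stands.
- The arm moves only by the tool jog_arm, never from a script. Its argument "steps" is a list that holds one entry, the list of rows, each a list of 7 numbers: the shift along the tool's x, y, z in m, then the turn, a rotation vector about the tool's x, y, z in degrees, then the gripper's target within -1 to 1 (shut at 1, half-way at 0, fully open at -1). A call has 1 to 20 rows; each row shifts and turns the commanded pose from where the row before left it, along the tool's axes as they then stand; what a row does not reach is not made up. A row lasts 1/12 s, in which the tool goes at most 41.7 mm and 7.16 degrees, less where a joint would pass 70% of its speed; a pose out of reach is approached as far as the arm can. A call is refused whole if a number of a shift passes 0.0417 or a number of a turn 7.16, either way. A call with a gripper value outside its range is refused whole. The fingers move at their own pace and stop on an object; the grip force is fixed at half the most. Time passes only in rows, so rows that do not move let the fingers close. It gives the time, the measured TCP pose, the force and the opening at its end, in the units of the state.
- ctrl.get_obs(): the state, without advancing time (a new reading comes with each control period).
- ctrl.get_image(name): name is "scene" or "top" or "wrist"; returns the picture (480x640x3 uint8, red, green, blue); there is no depth.
- ctrl.camera_info(name): a dict with "fx", "fy", "cx", "cy" (pixels), "origin" and "attitude" of the camera in the world; the wrist camera has in their place "T_tool_cam" (4x4, takes a point from camera to tool coordinates, whose origin is the TCP and whose axes are the flange's). Camera axes: x right, y down, z forward; pixel columns grow to the right and rows downward; lengths in mm; the calibration is good to about 2 mm. A picture is of the moment at which its call begins: read the wrist's pose just before it. camera_info takes no time and is no camera call.
- ctrl.close_job(): hands the job in, once; it reports no verdict.
Trained networks look in the newest picture that a camera, given by its name, has taken for a name from the list of things; names that differ only in an ending like _2 or _b are one class to them, and where a whole thing is asked for, a point or a joint stands for the part that bears it (a point fixed in the world has none). Each returns a list of dicts, best first, with "p" (0 to 1); they miss things now and then, are a little off and sometimes report something else, mostly with a low value. They report only what shows in the picture. A call takes as long as a camera call. They do not tell look-alikes from the thing itself.
- ctrl.look_for(thing, camera): "bbox" ([left, top, right, bottom] in pixels, round what is visible of it).
- ctrl.trace(thing, camera): "pixels" (480x640 bool, what is visible of it) and "bbox" ([left, top, right, bottom] in pixels, round what is visible of it).
- ctrl.landmark_of(thing, camera): "uv" ([column, row] in pixels: a listed point, or the origin of a listed thing).
The state is a dict: "t": time; "qpos": joint angles; "qvel": joint speeds; "joint_torque": joint torques, N m; "ee_pos": TCP position; "orientation": TCP orientation; "ft_force": force on the tool from outside, world axes, zero at the start; "moment": the same for the moment, N m; "width": finger opening in mm.
Only numpy, scipy, OpenCV 4.12 (cv2) and the standard library are available. Lean on these libraries where they do the work, as an engineer would, in place of code of your own. Each camera call takes 0.05 s, during which the arm holds its last target.

### The job

Weigh the white plaster cast on the pan balance: set it on the flat, empty pan and let go, then thread the ring weight or weights it takes over the post of the other pan, lying flat and let go, until the beam comes to rest level with the red pointer in the green band. The pan with the post sits 5 mm off the centre of its carrier, to a side that differs each time, so feel for the post, and be gentle: never push on the balance with more than 20 N. Leave the yellow cup and the tan cast where they stand, and a weight that is not needed off the balance.

Things in the scene. Friction and masses are not known exactly. Their poses are not given: they have to be found in the camera images.
- balance: pan balance, fixed to the bench: grey base 85 x 285 mm, 18 mm high, beam along its y axis, a white dial with a green band in the middle (dial 66 mm wide along y, reaching 175 mm above the bench). Origin at the middle of its underside; x points away from the front (the dial faces -x), y towards the cast pan. Do not push on any part of it with more than 20 N.
- beam (a joint): tilt of the beam in rad about the balance's x axis, 0 when level; positive: the cast pan is high and the weight pan low; stops at -0.2 and +0.2. Each pan stays horizontal and goes up and down by 0.11 m times the tilt. A fixed counterpoise holds the empty balance on the +0.2 stop and balances 100 g on the cast pan; the tilt changes by 0.0036 rad for each gram of difference, and settles in about 1.5 s. The green band is -0.035 to +0.035.
- cast_pan_top (a point): centre of the upper surface of the cast pan, a flat round aluminium plate of 94 mm diameter, 110 mm to the +y side of the balance's middle, 110 mm above the bench when the beam is level; moves with the pan. z up, x and y as the balance's.
- carrier_top (a point): centre of the weight pan's carrier, at the pan's upper surface (110 mm above the bench when level; moves with it), 110 mm to the balance's -y side. The pan, a round plate of 78 mm diameter with an upright dark post in its middle (9 mm thick, 34 mm high, sharp top edge), stands 5 mm off this point, to any side: unlike in each run, the same all through a run, too stiff to be shifted.
- cast_mid (a point): white plaster dental cast, 55 mm along its x, 60 mm along its y, 31 mm high; its mass is not known, between 110 and 150 g. Point at the middle of the base, 9 mm above its underside; z up. Its base (18 mm high) can be gripped across x or y.
- big_mid (a point): centre of the big ring weight, plain aluminium, 30 g: 36 mm outside diameter, 12 mm bore, 14 mm high, lying flat, axis z.
- small_mid (a point): centre of the small ring weight, brass-coloured, 15 g: 28 mm outside diameter, 12 mm bore, 14 mm high, lying flat, axis z.
- cup: small yellow mixing cup, 48 mm across, 34 mm high, behind the weights; origin at the middle of its underside. To be left alone.
- tan_cast: tan plaster cast, 54 x 58 x 34 mm, behind the balance; origin at the middle of its underside. To be left alone.
- cast: the white plaster cast as a whole (see cast_mid); origin at the middle of its underside.
- cast_pan: the flat pan as a whole (see cast_pan_top); origin at the same point.
Not all that is in view belongs to the job. What is shaped like the cast but black, blue or purple is not meant.

How it is judged (in metres and radians):
On the way:
1. the cast stands on the flat pan, let go (horizontal distance between cast_mid and cast_pan_top below 0.03 m and contact force between cast and cast_pan above 0.3 N and contact force between cast and the fingers below 0.05 N), for 0.2 s.
At the end, for the whole second after the job is handed in: The cast stands on the flat pan within 30 mm of its centre; each ring weight lies flat (0.12 rad) round the post, at most one other under it, or is over 60 mm from the carrier; at least one is on the post; the beam rests within 0.035 rad of level (horizontal distance between cast_mid and cast_pan_top below 0.03 m and contact force between cast and cast_pan above 0.3 N and angle between cast_mid's own z axis and vertical below 0.12 rad and ((horizontal distance between big_mid and carrier_top below 0.0105 m and z of big_mid in the frame of carrier_top below 0.028 m and angle between big_mid's own z axis and vertical below 0.12 rad) or horizontal distance between big_mid and carrier_top above 0.06 m) and ((horizontal distance between small_mid and carrier_top below 0.0105 m and z of small_mid in the frame of carrier_top below 0.028 m and angle between small_mid's own z axis and vertical below 0.12 rad) or horizontal distance between small_mid and carrier_top above 0.06 m) and ((horizontal distance between big_mid and carrier_top below 0.0105 m and z of big_mid in the frame of carrier_top below 0.028 m and angle between big_mid's own z axis and vertical below 0.12 rad) or (horizontal distance between small_mid and carrier_top below 0.0105 m and z of small_mid in the frame of carrier_top below 0.028 m and angle between small_mid's own z axis and vertical below 0.12 rad)) and value of joint beam between -0.035 and 0.035 rad and velocity of joint beam between -0.05 and 0.05 rad/s); the robot touches nothing.
It fails at once if the balance is pushed with more than 20 N (contact force between balance and anything else above 20 N).
It fails at once if the yellow cup or the tan cast is shifted by more than 30 mm (distance of any of cup, tan_cast from where it was at the start of the episode above 0.03 m).
It also fails if it takes over 72 s, if anything falls off the work surface, if the arm or the gripper's body presses on something with over 40 N, if the wrist force passes 120 N, or if a joint passes its speed limit or range.

## Working session

There is one attempt and no reset: what is moved stays moved. The work goes in short steps, Python scripts to look and compute and a tool call to move; the robot and the scene stay as the last step left them, time stands still between calls to the robot, and variables do not carry over. Pictures are saved under pics/ and viewed, and the job is handed in when it is done.

Besides the shell and the picture viewer there is one more tool, called after "Call:" as name([rows], argument=value, ...), one row to a line, values as JSON. jog_arm: Moves the arm, as the interface text tells. Its arguments: {"type":"object","properties":{"steps":{"type":"array"}},"required":["steps"]}

```bash
ls; mkdir -p pics; python3 - <<'E'
from workcell import ctrl
import cv2
print(ctrl.get_obs())
for n in ("scene","top","wrist"):
    im=ctrl.get_image(n); cv2.imwrite(f"pics/{n}0.png",im[:,:,::-1])
    print(n,ctrl.camera_info(n))
    for t in ("cast_mid","big_mid","small_mid","cast_pan_top","carrier_top","balance","cup","tan_cast"):
        try: print(t,[(r["uv"],r["p"]) for r in ctrl.landmark_of(t,n)])
        except Exception as e: print(t,e)
print(ctrl.get_obs()["t"])
E
```

```text
pics
{'t': 0.0, 'qpos': array([-1.26897124e+00,  4.23824919e-01,  1.63070917e+00, -1.40256167e-05,
        1.08859081e+00, -1.90364517e-02]), 'qvel': array([-5.02757445e-05,  1.72882805e-04, -1.86455780e-04,  8.28244617e-04,
        4.48851924e-05,  1.05891425e-04]), 'joint_torque': array([-4.66460246e-03, -5.44634235e+01, -2.73674583e+01,  6.41975901e-02,
        2.26462469e-02, -1.20356299e-04]), 'ee_pos': array([ 197.03077818, -592.82697877,  403.903893  ]), 'orientation': array([-3.09975268e+00, -5.01616926e-01,  3.58326268e-04]), 'ft_force': array([-0.50856581,  0.67342479,  0.62307646]), 'moment': array([-0.00612105, -0.00928192, -0.02998035]), 'width': 87.87665087987088}
scene {'fx': 577.3666347709936, 'fy': 577.3666347709936, 'cx': 304.59324496230386, 'cy': 231.47039586535004, 'origin': array([-307.36231904,  648.13268053, 1071.40732317]), 'attitude': array([-1.17047109,  2.33416991, -0.96279457])}
cast_mid [([214.3, 377.4], 0.98), ([244.0, 295.3], 0.68), ([324.3, 315.7], 0.68), ([271.2, 327.1], 0.59)]
big_mid []
small_mid [([407.1, 203.1], 0.63)]
cast_pan_top [([301.9, 240.3
[... 700 characters left out ...]

cup [([224.9, 306.4], 0.64), ([427.7, 193.0], 0.54), ([326.5, 272.8], 0.47), ([305.9, 184.8], 0.25)]
tan_cast [([303.2, 183.7], 0.59)]
wrist {'fx': 412.364677116966, 'fy': 412.364677116966, 'cx': 317.85224818271087, 'cy': 246.43642207158723, 'T_tool_cam': array([[-3.75998555e-05, -9.68281671e-01, -2.49861170e-01,
         6.72353203e+01],
       [ 9.99999977e-01,  1.63591173e-05, -2.13879123e-04,
        -6.55978026e-02],
       [ 2.11182743e-04, -2.49861173e-01,  9.68281648e-01,
         2.11625035e+01],
       [ 0.00000000e+00,  0.00000000e+00,  0.00000000e+00,
         1.00000000e+00]])}
cast_mid []
big_mid []
small_mid []
cast_pan_top []
carrier_top []
balance []
cup []
tan_cast []
1.35
```

View pics/top0.png

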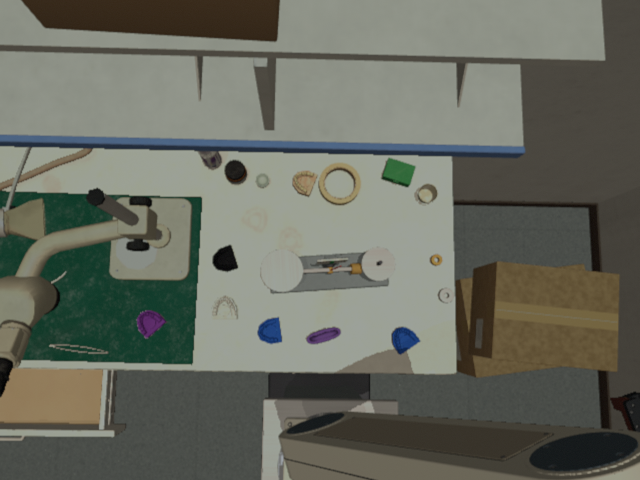

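View pics/scene0.png

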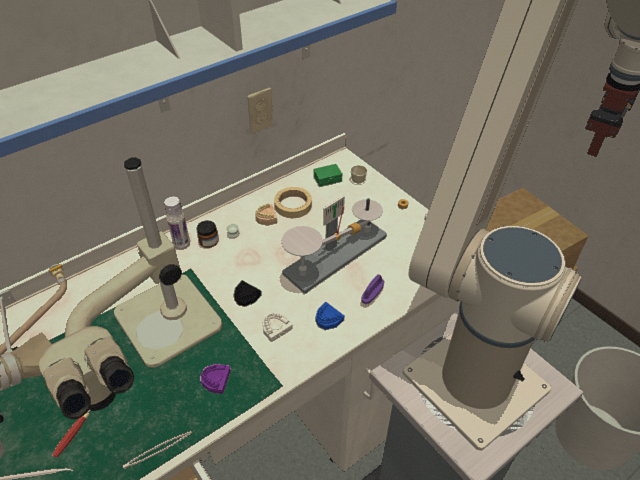

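```bash
cat > h.py <<'E'
from workcell import ctrl
import numpy as np, cv2
from scipy.spatial.transform import Rotation as R
def cam(n,obs=None):
    c=ctrl.camera_info(n)
    K=np.array([[c["fx"],0,c["cx"]],[0,c["fy"],c["cy"]],[0,0,1]])
    if n=="wrist":
        o=obs or ctrl.get_obs()
        T=np.eye(4);T[:3,:3]=R.from_rotvec(o["orientation"]).as_matrix();T[:3,3]=o["ee_pos"]
        T=T@c["T_tool_cam"]; return K,T[:3,:3],T[:3,3]
    return K,R.from_rotvec(c["attitude"]).as_matrix(),np.array(c["origin"])
def plane(n,uv,z,C=None):
    K,A,o=C or cam(n)
    d=A@np.linalg.solve(K,[uv[0],uv[1],1.]); return o+d*(z-o[2])/d[2]
def proj(n,p,C=None):
    K,A,o=C or cam(n)
    q=K@(A.T@(np.array(p,float)-o)); return q[:2]/q[2]
def tri(obs):  # list of (n,uv,C)
    M=np.zeros((3,3));b=np.zeros(3)
    for n,uv,C in obs:
        K,A,o=C or cam(n)
        d=A@np.linalg.solve(K,[uv[0],uv[1],1.]);d/=np.linalg.norm(d)
        P=np.eye(3)-np.outer(d,d);M+=P;b+=P@o
    return np.linalg.solve(M,b)
def shot(n,f,crop=None,s=1):
    o=ctrl.get_obs(); im=ctrl.get_image(n)[:,:,::-1]
    c=im if crop is None else im[crop[1]:crop[3],crop[0]:crop[2]]
    cv2.imwrite(f"pics/{f}.png",cv2.resize(np.ascontiguousarray(c),None,fx=s,fy=s,interpolation=cv2.INTER_CUBIC))
    return im,o
E
python3 - <<'E'
from h import *
P=lambda n,uv,z:print(n,uv,z,plane(n,uv,z).round(1))
P("top",(227,307.6),9);P("scene",(271.2,327.1),9)
P("top",(445.3,293.4),7);P("top",(436.7,259.6),7);P("scene",(407.1,203.1),7)
P("top",(324,270.4),0);P("scene",(334.3,254.4),0)
print(tri([("top",(283.7,270.7),None),("scene",(301.9,240.3),None)]),tri([("top",(372.4,266.9),None),("scene",(369.7,207.9),None)]))
P("top",(303.2,183.7),0);P("top",(427.7,193),0)
a=cv2.imread("pics/top0.png");b=cv2.imread("pics/scene0.png")
c=[cv2.resize(x,(390,300),interpolation=cv2.INTER_CUBIC) for x in (a[285:335,195:260],b[300:350,245:310],a[240:310,300:391],a[230:300,400:491])]
cv2.imwrite("pics/crop.png",np.vstack([np.hstack(c[:2]),np.hstack(c[2:])]))
E
```

```text
top (227, 307.6) 9 [362.2 251.8   9. ]
scene (271.2, 327.1) 9 [361.8 263.7   9. ]
top (445.3, 293.4) 7 [ 405.  -272.7    7. ]
top (436.7, 259.6) 7 [ 486.8 -253.2    7. ]
scene (407.1, 203.1) 7 [ 481.8 -267.4    7. ]
top (324, 270.4) 0 [456.1  21.    0. ]
scene (334.3, 254.4) 0 [456.9   7.2   0. ]
[442.31533614 116.12859903 130.204634  ] [450.92895518 -86.8402234  112.00009352]
top (303.2, 183.7) 0 [671.4  75.3   0. ]
top (427.7, 193) 0 [ 654.2 -235.4    0. ]
```

View pics/crop.png

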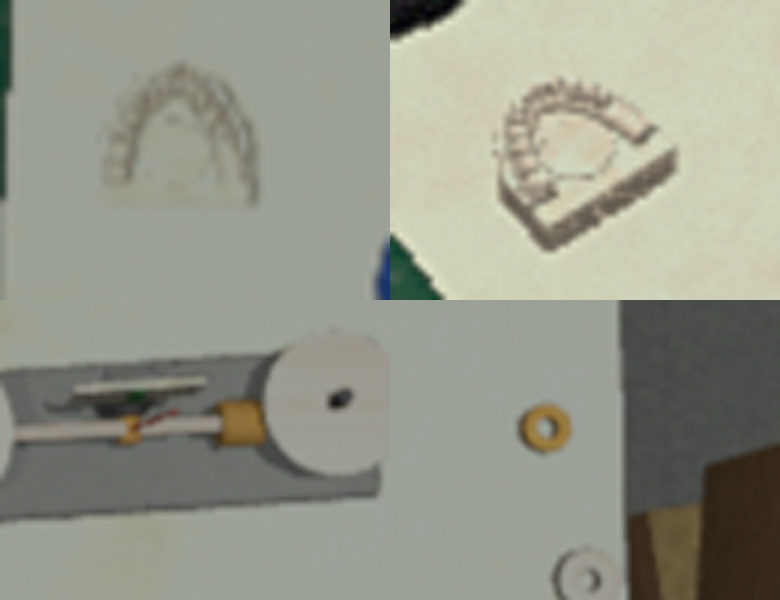

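```bash
cat >> h.py <<'E'
def plan(tgt,yaw_x,n,g,obs=None,quiet=False):
    """rows from present pose to TCP tgt (mm), tool down with tool x at world yaw yaw_x(deg)"""
    o=obs or ctrl.get_obs(); Rc=R.from_rotvec(o["orientation"]); p=np.array(o["ee_pos"])
    c,s=np.cos(np.radians(yaw_x)),np.sin(np.radians(yaw_x))
    Rt=R.from_matrix(np.array([[c,s,0],[s,-c,0],[0,0,-1]]).T if 0 else np.column_stack([[c,s,0],[s,-c,0],[0,0,-1]]))
    rv=(Rc.inv()*Rt).as_rotvec()
    d=(np.array(tgt)-p)/n
    rows=[]
    for i in range(n):
        Ri=Rc*R.from_rotvec(rv*i/n)
        sh=Ri.inv().apply(d)/1000; tu=np.degrees(rv/n)
        rows.append([round(float(v),4) for v in sh]+[round(float(v),2) for v in tu]+[g])
    if not quiet: print(str(rows).replace(" ",""))
E
python3 - <<'E'
from h import *
# balance yaw
a=plane("top",(272,292),18);b=plane("top",(388,286),18);d=a-b;print("balance y dir yaw-90",np.degrees(np.arctan2(-d[0],d[1])))
plan((445,-235,330),90,14,-0.2)
E
```

```text
balance y dir yaw-90 3.9306921474712686
[[0.0249,-0.0187,0.0053,-0.0,-0.0,-5.12,-0.2],[0.0264,-0.0164,0.0053,-0.0,-0.0,-5.12,-0.2],[0.0278,-0.014,0.0053,-0.0,-0.0,-5.12,-0.2],[0.0289,-0.0114,0.0053,-0.0,-0.0,-5.12,-0.2],[0.0298,-0.0088,0.0053,-0.0,-0.0,-5.12,-0.2],[0.0305,-0.0061,0.0053,-0.0,-0.0,-5.12,-0.2],[0.0309,-0.0034,0.0053,-0.0,-0.0,-5.12,-0.2],[0.0311,-0.0006,0.0053,-0.0,-0.0,-5.12,-0.2],[0.031,0.0022,0.0053,-0.0,-0.0,-5.12,-0.2],[0.0307,0.0049,0.0053,-0.0,-0.0,-5.12,-0.2],[0.0302,0.0076,0.0053,-0.0,-0.0,-5.12,-0.2],[0.0294,0.0103,0.0053,-0.0,-0.0,-5.12,-0.2],[0.0283,0.0129,0.0053,-0.0,-0.0,-5.12,-0.2],[0.0271,0.0154,0.0053,-0.0,-0.0,-5.12,-0.2]]
```

Call:
jog_arm([
  [[0.025, -0.0185, 0.0053, 0, 0, -5.1, -0.2], [0.0265, -0.0165, 0.0053, 0, 0, -5.1, -0.2], [0.028, -0.014, 0.0053, 0, 0, -5.1, -0.2], [0.029, -0.0115, 0.0053, 0, 0, -5.1, -0.2], [0.03, -0.009, 0.0053, 0, 0, -5.1, -0.2], [0.0305, -0.006, 0.0053, 0, 0, -5.1, -0.2], [0.031, -0.0035, 0.0053, 0, 0, -5.1, -0.2], [0.031, -0.0005, 0.0053, 0, 0, -5.1, -0.2], [0.031, 0.002, 0.0053, 0, 0, -5.1, -0.2], [0.0305, 0.005, 0.0053, 0, 0, -5.1, -0.2], [0.03, 0.0075, 0.0053, 0, 0, -5.1, -0.2], [0.0295, 0.0105, 0.0053, 0, 0, -5.1, -0.2], [0.0285, 0.013, 0.0053, 0, 0, -5.1, -0.2], [0.027, 0.0155, 0.0053, 0, 0, -5.1, -0.2], [0, 0, 0, 0, 0, 0, -0.2], [0, 0, 0, 0, 0, 0, -0.2]],
])

```text
t: 2.68
ee_pos: [446.9, -234.1, 330.3]
orientation: [-2.223, -2.219, 0.0]
ft_force: [-0.8, -0.1, -0.1]
width: 52.6
```

```bash
python3 - <<'E'
from h import *
im,o=shot("wrist","w1"); print(o["t"],o["ee_pos"],o["orientation"],o["qvel"].round(3),o["ft_force"],o["width"])
C=cam("wrist",o)
for t in ("big_mid","small_mid","carrier_top"):
    print(t,[(r["uv"],r["p"],plane("wrist",r["uv"],7,C).round(1)) for r in ctrl.landmark_of(t,"wrist")])
E
```

```text
2.6833 [ 446.86776615 -234.13995981  330.29061704] [-2.22293806e+00 -2.21939276e+00  3.32704705e-04] [-0.046 -0.008  0.001 -0.008  0.004  0.008] [-0.84104785 -0.11459316 -0.07404035] 52.62133037466818
big_mid [([258.0, 283.3], 0.79, array([ 399.6, -273.6,    7. ]))]
small_mid [([369.0, 257.1], 0.76, array([ 484.9, -252.6,    7. ]))]
carrier_top []
```

View pics/w1.png

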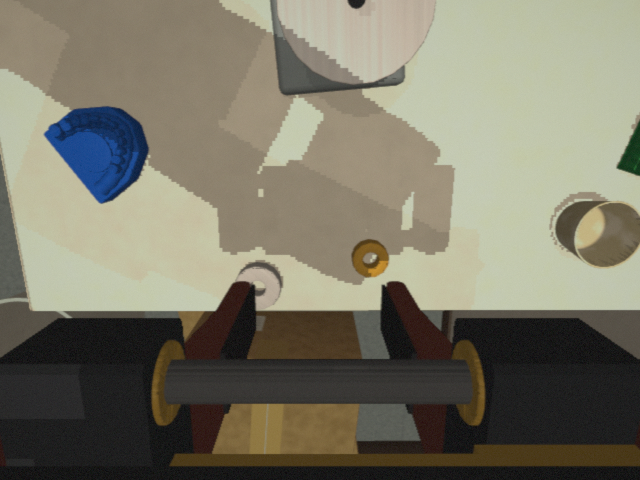

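Call:
jog_arm([
  [[0.036, 0, -0.005, 0, 0, 0, -0.8], [0.04, 0, -0.01, 0, 0, 0, -0.8], [0.04, 0, -0.01, 0, 0, 0, -0.8], [0.04, 0, -0.01, 0, 0, 0, -0.8], [0.04, 0, -0.01, 0, 0, 0, -0.8], [0.04, 0, -0.01, 0, 0, 0, -0.8], [0.04, 0, -0.01, 0, 0, 0, -0.8], [0.036, 0, -0.005, 0, 0, 0, -0.8], [0.012, 0, 0, 0, 0, 0, -0.8], [0, 0, 0, 0, 0, 0, -0.8], [0, 0, 0, 0, 0, 0, -0.8]],
])

```text
t: 3.8
ee_pos: [447.4, 88.4, 400.6]
orientation: [2.225, 2.217, 0.0]
ft_force: [0.1, 0.2, -0.5]
width: 79.1
```

```bash
python3 - <<'E'
from h import *
im,o=shot("wrist","w2"); print(o["t"],o["ee_pos"],o["orientation"],o["qvel"].round(3),o["ft_force"],o["width"])
C=cam("wrist",o)
for t,z in (("cast_pan_top",132),("carrier_top",88),("cast_mid",9),("balance",0)):
    print(t,[(r["uv"],r["p"],plane("wrist",r["uv"],z,C).round(1)) for r in ctrl.landmark_of(t,"wrist")])
E
```

```text
3.8 [447.43628618  88.36455641 400.64786369] [2.22513562e+00 2.21713987e+00 5.51418879e-05] [-0.031  0.005  0.009 -0.003  0.002 -0.006] [ 0.14554779  0.21758074 -0.47490176] 79.12073609615942
cast_pan_top [([311.8, 205.5], 0.88, array([443.3, 117.8, 132. ]))]
carrier_top [([332.1, 454.4], 0.81, array([458.1, -99.3,  88. ]))]
cast_mid [([179.1, 456.0], 0.94, array([ 297.7, -170. ,    9. ])), ([213.3, 9.8], 0.64, array([362.9, 258.4,   9. ])), ([355.1, 3.1], 0.56, array([477.4, 262.8,   9. ])), ([160.7, 148.1], 0.56, array([309.7, 149.8,   9. ]))]
balance [([321.6, 297.1], 0.79, array([450.2,   6.9,   0. ]))]
```

View pics/w2.png

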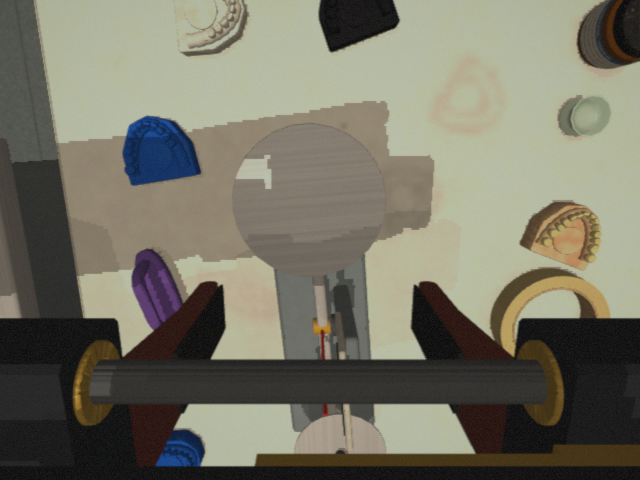

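Call:
jog_arm([
  [[0.03, -0.016, 0.005, 0, 0, 0, -0.8], [0.03, -0.016, 0.014, 0, 0, 0, -0.8], [0.03, -0.016, 0.014, 0, 0, 0, -0.8], [0.03, -0.016, 0.014, 0, 0, 0, -0.8], [0.03, -0.016, 0.014, 0, 0, 0, -1], [0, 0, 0.01, 0, 0, 0, -1], [0, 0, 0, 0, 0, 0, -1], [0, 0, 0, 0, 0, 0, -1]],
])

```text
t: 4.72
ee_pos: [368.1, 238.7, 329.1]
orientation: [-2.226, -2.217, 0.002]
ft_force: [-0.1, 0.7, 0.2]
width: 87.8
```

```bash
python3 - <<'E'
from h import *
im,o=shot("wrist","w3"); print(o["t"],o["ee_pos"],o["orientation"],o["qvel"].round(3),o["ft_force"],o["width"])
C=cam("wrist",o)
for t,z in (("cast_mid",9),("cast",0)):
    print(t,[(r["uv"],r["p"],plane("wrist",r["uv"],z,C).round(1)) for r in ctrl.landmark_of(t,"wrist")])
r=ctrl.trace("cast","wrist")
for q in r: print(q["bbox"],q["p"])
np.save("m.npy",r[0]["pixels"])
w2=cv2.imread("pics/w2.png");g=cv2.cvtColor(w2,cv2.COLOR_BGR2GRAY)
ci=cv2.HoughCircles(cv2.medianBlur(g,5),cv2.HOUGH_GRADIENT,1,100,param1=80,param2=30,minRadius=65,maxRadius=90);print(ci)
E
```

```text
4.7167 [368.14919728 238.71104148 329.14499076] [-2.22556912 -2.2170212   0.00244982] [-0.022 -0.02  -0.015  0.     0.004  0.   ] [-0.105996    0.71417291  0.21595479] 87.7969579827969
cast_mid [([242.9, 341.6], 0.8, array([307., 151.,   9.])), ([309.4, 210.5], 0.62, array([360.9, 256.3,   9. ]))]
cast [([313.1, 210.8], 0.73, array([363.5, 254.6,   0. ])), ([465.8, 197.1], 0.7, array([477.7, 264.5,   0. ])), ([246.5, 339.8], 0.58, array([308.2, 148. ,   0. ]))]
[428.4, 162.3, 520.5, 248.5] 0.72
[204.2, 308.6, 283.7, 357.6] 0.71
[270.4, 168.6, 346.7, 252.9] 0.55
None
```

View pics/w3.png

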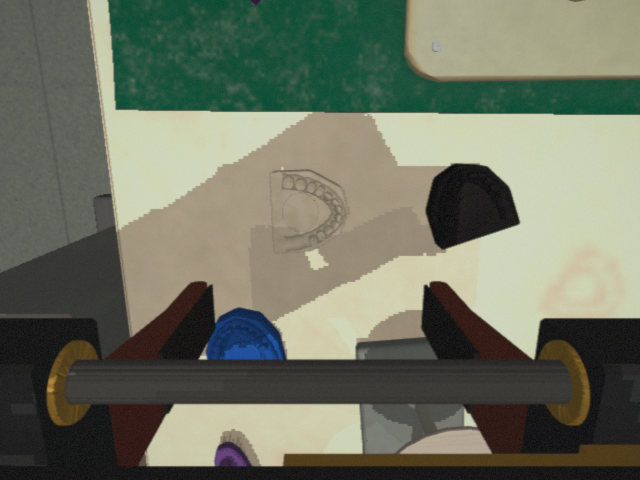

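```bash
python3 - <<'E'
from h import *
im=cv2.imread("pics/w3.png")
cv2.imwrite("pics/w3c.png",cv2.resize(im[150:270,250:370],(720,720),interpolation=cv2.INTER_CUBIC))
w2=cv2.imread("pics/w2.png"); cv2.imwrite("pics/w2c.png",cv2.resize(w2[110:290,210:410],(800,720)[0:2] if 0 else (660,594)))
E
```

```text
(no output)
```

View pics/w3c.png

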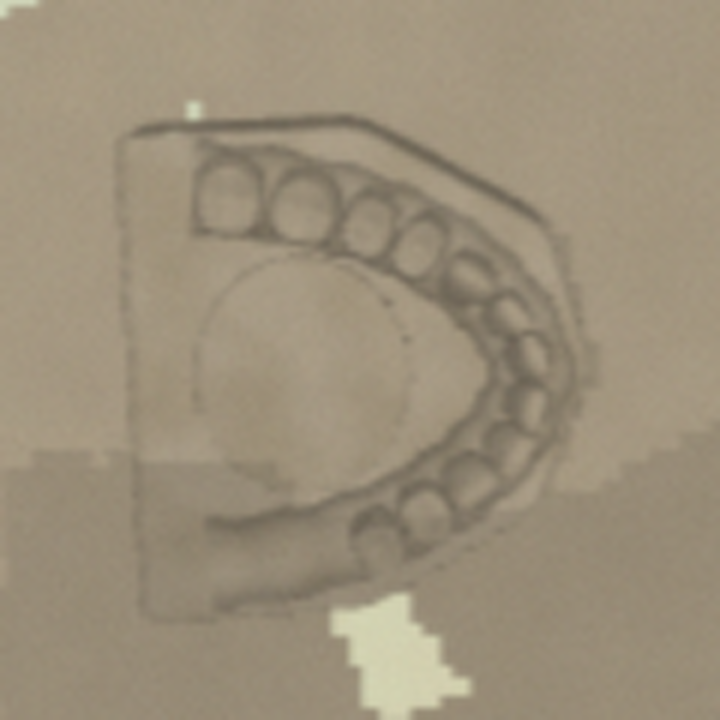

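View pics/w2c.png

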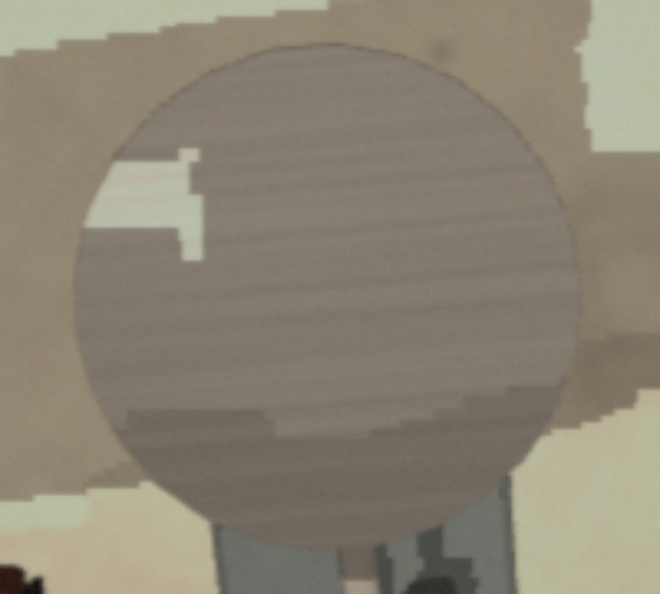

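```bash
python3 - <<'E'
from h import *
o=dict(ee_pos=np.array([368.15,238.71,329.14]),orientation=np.array([-2.22556912,-2.2170212,0.00244982]))
C=cam("wrist",o)
for uv in ((270.8,172.5),(274.2,252),(272.5,212),(346.7,212.5),(310,212)): print(uv,plane("wrist",uv,18,C).round(1))
o2=dict(ee_pos=np.array([447.436,88.364,400.648]),orientation=np.array([2.22513562,2.21713987,5.5e-5]))
C2=cam("wrist",o2)
for uv in ((309.1,199.5),(232.1,199.5),(386.1,199.5),(309.1,123),(309.1,276)): print(uv,plane("wrist",uv,132,C2).round(1))
o=ctrl.get_obs();print(o["t"],o["ee_pos"])
E
```

```text
(270.8, 172.5) [334.6 284.6  18. ]
(274.2, 252) [335.2 227.4  18. ]
(272.5, 212) [334.9 256.8  18. ]
(346.7, 212.5) [387.6 256.3  18. ]
(310, 212) [361.5 256.7  18. ]
(309.1, 199.5) [441.7 121.5 132. ]
(232.1, 199.5) [395.3 121.6 132. ]
(386.1, 199.5) [488.  121.3 132. ]
(309.1, 123) [442.1 165.6 132. ]
(309.1, 276) [441.2  73.  132. ]
4.9167 [368.84063645 238.34783803 330.14849851]
```

Call:
jog_arm([
  [[0.008, -0.0035, 0.02, 0, 0, 0, -1], [0.01, -0.004, 0.03, 0, 0, 0, -1], [0, 0, 0.03, 0, 0, 0, -1], [0, 0, 0.03, 0, 0, 0, -1], [0, 0, 0.02, 0, 0, 0, -1], [0, 0, 0.01, 0, 0, 0, -1], [0, 0, 0.003, 0, 0, 0, -1], [0, 0, 0, 0, 0, 0, -1]],
])

```text
t: 5.58
ee_pos: [361.1, 256.9, 186.5]
orientation: [-2.227, -2.216, 0.001]
ft_force: [0.6, 0.4, -0.4]
width: 87.8
```

Now close.

Call:
jog_arm([
  [[0, 0, 0, 0, 0, 0, 0.2], [0, 0, 0, 0, 0, 0, 0.5], [0, 0, 0, 0, 0, 0, 0.7], [0, 0, 0, 0, 0, 0, 0.7], [0, 0, 0, 0, 0, 0, 0.7], [0, 0, 0, 0, 0, 0, 0.7]],
])

```text
t: 6.08
ee_pos: [360.8, 257.3, 187.0]
orientation: [2.226, 2.217, 0.002]
ft_force: [-1.0, 0.5, 6.7]
width: 54.3
```

Call:
jog_arm([
  [[0, 0, -0.01, 0, 0, 0, 0.7], [0, 0, -0.03, 0, 0, 0, 0.7], [0, 0, -0.035, 0, 0, 0, 0.7], [0, 0, -0.035, 0, 0, 0, 0.7], [0, 0, -0.035, 0, 0, 0, 0.7], [-0.01, 0.006, -0.02, 0, 0, 0, 0.7], [-0.025, 0.015, 0, 0, 0, 0, 0.7], [-0.03, 0.0175, 0, 0, 0, 0, 0.7], [-0.03, 0.0175, 0, 0, 0, 0, 0.7], [-0.025, 0.015, 0, 0, 0, 0, 0.7], [-0.013, 0.007, 0, 0, 0, 0, 0.7], [-0.005, 0.003, 0, 0, 0, 0, 0.7], [0, 0, 0, 0, 0, 0, 0.7], [0, 0, 0, 0, 0, 0, 0.7]],
])

```text
t: 7.25
ee_pos: [440.7, 119.0, 351.6]
orientation: [-2.226, -2.216, 0.0]
ft_force: [-0.0, 0.4, -1.3]
width: 53.9
```

```bash
python3 - <<'E'
from h import *
im,o=shot("scene","s1",(220,180,460,360),3); print(o["t"],o["ee_pos"],o["orientation"],o["ft_force"],o["width"])
shot("wrist","w4")
E
```

```text
7.25 [440.65782831 119.03076221 351.60201725] [-2.22608487e+00 -2.21616873e+00  3.56352922e-04] [-0.03737605  0.37047437 -1.32566314] 53.932365229053175
```

View pics/s1.png

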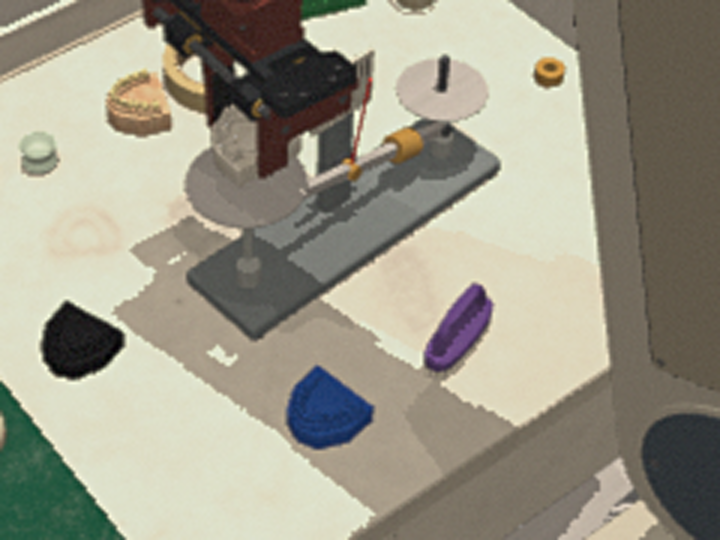

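View pics/w4.png

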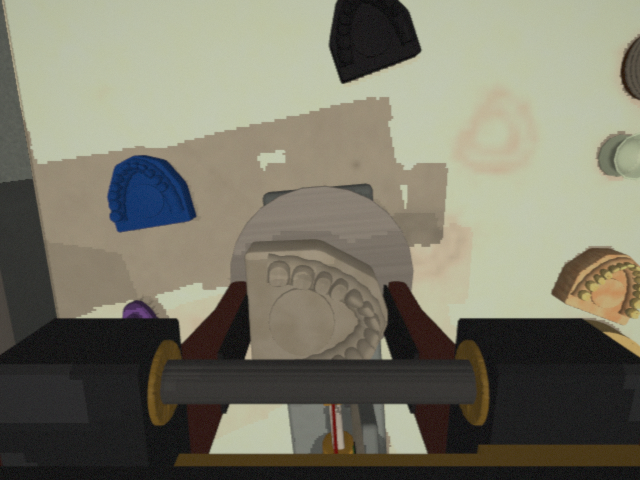

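Call:
jog_arm([
  [[0, 0.001, 0.015, 0, 0, 0, 0.7], [0, 0, 0.01, 0, 0, 0, 0.7], [0, 0, 0.005, 0, 0, 0, 0.7], [0, 0, 0.003, 0, 0, 0, 0.7], [0, 0, 0.003, 0, 0, 0, 0.7], [0, 0, 0.003, 0, 0, 0, 0.7], [0, 0, 0.003, 0, 0, 0, 0.7], [0, 0, 0.003, 0, 0, 0, 0.7], [0, 0, 0.003, 0, 0, 0, 0.7], [0, 0, 0.003, 0, 0, 0, 0.7], [0, 0, 0.003, 0, 0, 0, 0.7], [0, 0, 0.003, 0, 0, 0, 0.7], [0, 0, 0.002, 0, 0, 0, 0.7], [0, 0, 0, 0, 0, 0, 0.7], [0, 0, 0, 0, 0, 0, 0.7]],
])

```text
t: 8.6
ee_pos: [442.1, 118.8, 292.4]
orientation: [-2.226, -2.217, 0.0]
ft_force: [0.1, -0.4, -0.1]
width: 54.2
```

```bash
python3 - <<'E'
from h import *
im,o=shot("scene","s2",(220,180,460,360),3); print(o["t"],o["ee_pos"],o["orientation"],o["ft_force"],o["width"])
E
```

```text
8.6 [442.14014055 118.80762242 292.38975208] [-2.22568402e+00 -2.21714393e+00  2.52098667e-04] [ 0.13559488 -0.3697148  -0.09651029] 54.15302090607833
```

View pics/s2.png

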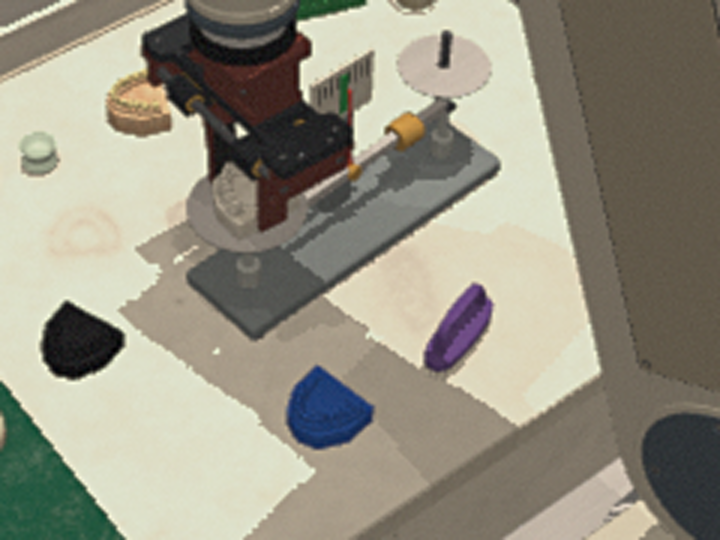

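Call:
jog_arm([
  [[0, 0, 0, 0, 0, 0, 0.3], [0, 0, 0, 0, 0, 0, 0], [0, 0, 0, 0, 0, 0, -0.5], [0, 0, 0, 0, 0, 0, -0.8], [0, 0, 0, 0, 0, 0, -0.8], [0, 0, 0, 0, 0, 0, -0.8], [0, 0, -0.01, 0, 0, 0, -0.8], [0, 0, -0.03, 0, 0, 0, -0.8], [0, 0, -0.035, 0, 0, 0, -0.8], [-0.02, 0, -0.035, 0, 0, 0, -0.8]],
])

```text
t: 9.48
ee_pos: [441.9, 100.0, 404.2]
orientation: [-2.223, -2.219, 0.0]
ft_force: [0.5, 0.2, 0.1]
width: 78.5
```

Call:
jog_arm([
  [[-0.03, 0, 0, 0, 0, 0, -0.5], [-0.04, 0.003, 0, 0, 0, 0, -0.3], [-0.04, 0.003, 0, 0, 0, 0, -0.1], [-0.04, 0.003, 0, 0, 0, 0, -0.1], [-0.03, 0.003, 0, 0, 0, 0, -0.1], [0, 0, 0, 0, 0, 0, -0.1], [0, 0, 0, 0, 0, 0, -0.1]],
])

```text
t: 10.07
ee_pos: [453.2, -82.5, 403.1]
orientation: [2.229, 2.213, 0.001]
ft_force: [0.2, 0.1, -0.2]
width: 48.5
```

```bash
python3 - <<'E'
from h import *
im,o=shot("wrist","w5"); print(o["t"],o["ee_pos"],o["orientation"],o["qvel"].round(3),o["width"])
C=cam("wrist",o)
print([(r["uv"],r["p"]) for r in ctrl.landmark_of("carrier_top","wrist")])
im,o=shot("scene","s3",(260,170,420,290),5); print(o["t"])
print([(r["uv"],r["p"]) for r in ctrl.landmark_of("carrier_top","scene")])
print([(r["uv"],r["p"]) for r in ctrl.landmark_of("cast_pan_top","scene")])
shot("top","t3",(250,220,410,340),5)
E
```

```text
10.0667 [453.21285901 -82.49565432 403.07951001] [2.22931489e+00 2.21309085e+00 6.37167251e-04] [ 0.05  -0.003  0.016  0.005 -0.001  0.013] 48.50886101995207
[([328.2, 274.6], 0.65), ([578.4, 30.3], 0.54)]
10.1667
[([368.3, 195.9], 0.87)]
[([303.9, 248.4], 0.77)]
```

View pics/w5.png

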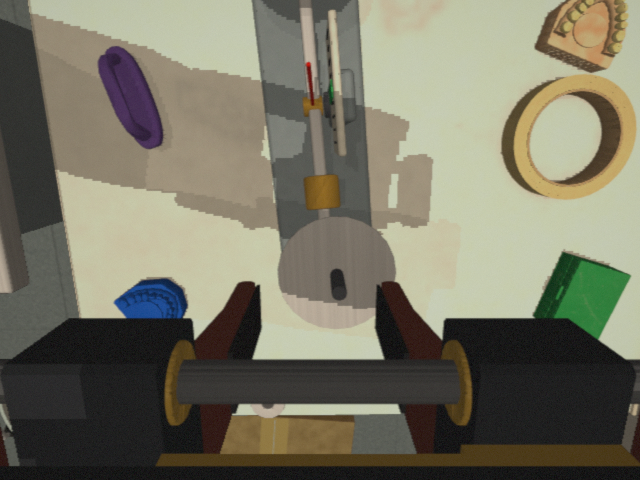

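View pics/s3.png

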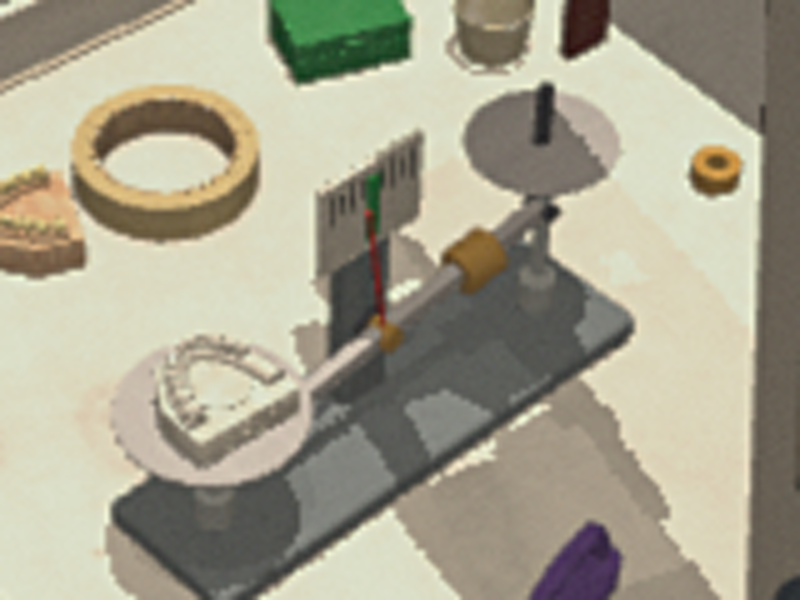

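View pics/t3.png

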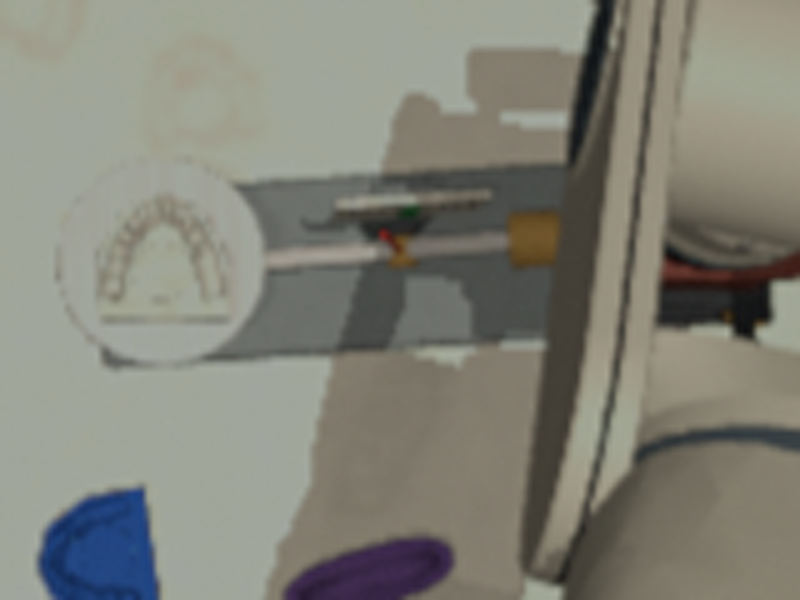

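```bash
cat > a.py <<'E'
from h import *
o=dict(ee_pos=np.array([453.21285901,-82.49565432,403.07951001]),orientation=np.array([2.22931489,2.21309085,6.37167251e-04]))
C=cam("wrist",o)
piv=tri([("wrist",(313,106),C),("scene",(337,236),None)]); tip=tri([("wrist",(309,63),C),("scene",(334,212.6),None)])
print(piv,tip,tip-piv)
yaw=np.radians(3.9); ey=np.array([-np.sin(yaw),np.cos(yaw),0]); v=tip-piv
print("tilt from pointer", np.arctan2(-(v@ey),v[2]))  # rot about +x: +z -> -y
# pan circle in w5
im=cv2.imread("pics/w5.png")
for z in (110,114,118,122,126,130):
    l=plane("wrist",(278,271),z,C);r=plane("wrist",(396,271),z,C);print(z,(r-l)[0].round(1),((l+r)/2).round(1))
cv2.imwrite("pics/w5c.png",cv2.resize(im[205:345,260:420],(800,700)))
print(tri([("wrist",(328.2,274.6),C),("scene",(368.3,195.9),None)]))
E
python3 a.py
```

```text
[449.2785326    8.2118732   72.97606881] [448.02773045  21.69755865 159.39752664] [-1.25080215 13.48568545 86.42145784]
tilt from pointer -0.1554053534817485
110 81.6 [ 465.7 -102.4  110. ]
114 80.4 [ 465.6 -101.1  114. ]
118 79.2 [465.4 -99.9 118. ]
122 78.0 [465.2 -98.6 122. ]
126 76.8 [465.  -97.3 126. ]
130 75.6 [464.8 -96.  130. ]
[458.72500338 -95.1513143  140.73584998]
```

View pics/w5c.png

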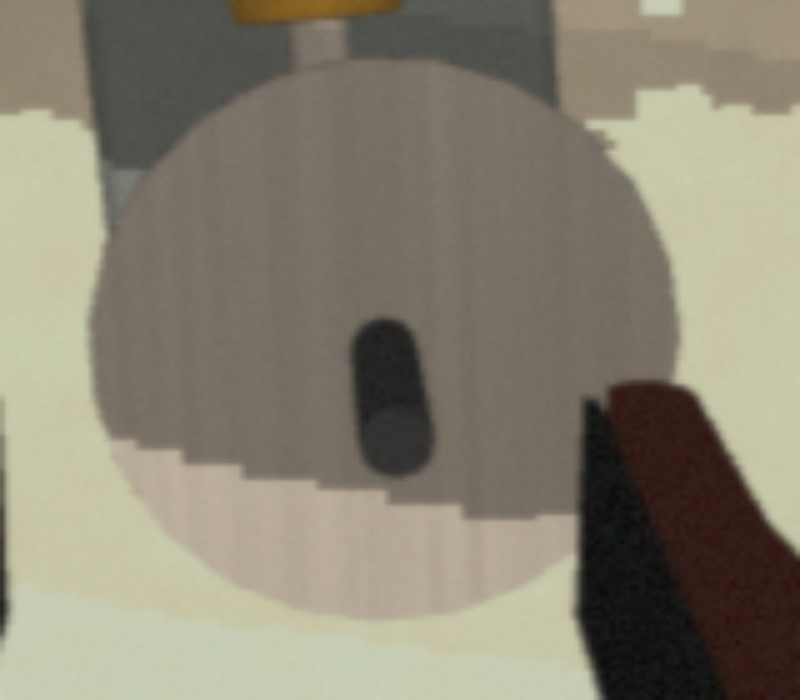

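```bash
cat > b.py <<'E'
from h import *
im,o=shot("scene","s4",(310,190,400,257),8); print(o["t"])
im,o=shot("wrist","w6"); print(o["t"],repr(o["ee_pos"]),repr(o["orientation"]))
import pickle; pickle.dump(o,open("o6.pkl","wb"))
cv2.imwrite("pics/w6c.png",cv2.resize(np.ascontiguousarray(im[205:345,260:420]),(800,700),interpolation=cv2.INTER_CUBIC))
yaw=np.radians(3.9); ey=np.array([-np.sin(yaw),np.cos(yaw),0])
piv=np.array([449.3,8.2,73.])
print("piv",proj("scene",piv).round(1))
for t in (0.2,0.035,0,-0.035,-0.05,-.08,-.11,-.14,-.18):
    tip=piv+87.5*(np.array([0,0,np.cos(t)])-ey*np.sin(t)); 
    cs=proj("scene",np.array([450+7.5,12,110])-ey*110+np.array([0,0,110*t])); print(t,proj("scene",tip).round(1),cs.round(1))
E
python3 b.py
```

```text
10.3667
10.4167 array([453.302297  , -80.22919618, 402.5247561 ]) array([-2.22364047e+00, -2.21902900e+00,  4.18734803e-05])
piv [336.6 235.9]
0.2 [343.1 206.7] [367.  196.9]
0.035 [338.6 208.9] [366.6 202.4]
0 [337.6 209.5] [366.5 203.5]
-0.035 [336.7 210.1] [366.4 204.7]
-0.05 [336.3 210.3] [366.3 205.2]
-0.08 [335.4 210.9] [366.3 206.2]
-0.11 [334.6 211.5] [366.2 207.1]
-0.14 [333.8 212.1] [366.1 208.1]
-0.18 [332.6 212.9] [366.  209.4]
```

View pics/s4.png

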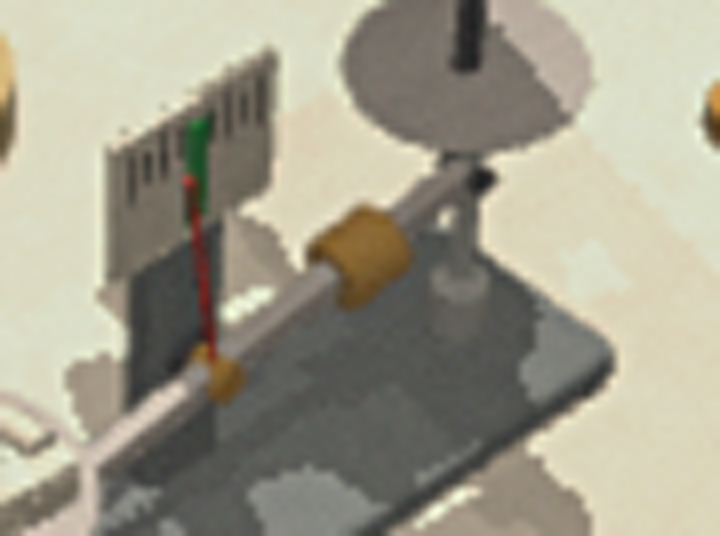

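View pics/w6c.png

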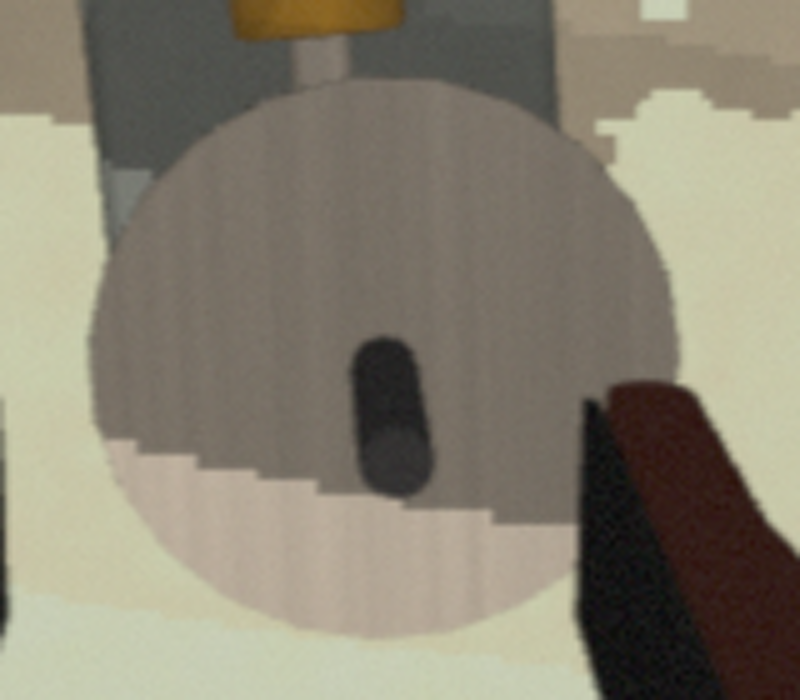

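```bash
python3 - <<'E'
from h import *
import pickle
o=pickle.load(open("o6.pkl","rb"));C=cam("wrist",o)
f=lambda u,v:((u+.5)/5-.5+260,(v+.5)/5-.5+205)
for pz in (121,125.4,129):
    print(pz,"top",plane("wrist",f(398,460),pz+34,C).round(1),"base",plane("wrist",f(384,373),pz,C).round(1),"pan",plane("wrist",f(385,357.5),pz,C).round(1),"diam",(plane("wrist",f(680,340),pz,C)-plane("wrist",f(90,340),pz,C))[0].round(1),(plane("wrist",f(385,78),pz,C)-plane("wrist",f(385,637),pz,C))[1].round(1))
o=ctrl.get_obs();print(o["ee_pos"],o["t"])
E
```

```text
121 top [ 465.  -101.1  155. ] base [ 464.8 -102.1  121. ] pan [465.  -99.9 121. ] diam 78.2 78.2
125.4 top [464.8 -99.4 159.4] base [ 464.6 -100.6  125.4] pan [464.8 -98.4 125.4] diam 76.9 76.9
129 top [464.6 -98.  163. ] base [464.5 -99.3 129. ] pan [464.6 -97.2 129. ] diam 75.8 75.8
[453.32700637 -80.34966751 402.49333752] 10.4667
```

Call:
jog_arm([
  [[-0.025, -0.01, 0, 0, 0, 0, -0.1], [-0.035, -0.013, 0, 0, 0, 0, -0.1], [-0.035, -0.013, 0, 0, 0, 0, -0.1], [-0.035, -0.013, 0.02, 0, 0, 0, -0.1], [-0.03, -0.013, 0.035, 0, 0, 0, -0.1], [-0.013, -0.003, 0.035, 0, 0, 0, -0.1], [0, 0, 0.03, 0, 0, 0, -0.1], [0, 0, 0.018, 0, 0, 0, -0.1], [0, 0, 0.005, 0, 0, 0, -0.1], [0, 0, 0, 0, 0, 0, -0.1], [0, 0, 0, 0, 0, 0, -0.1], [0, 0, 0, 0, 0, 0, -0.1]],
])

```text
t: 11.47
ee_pos: [390.3, -249.5, 265.6]
orientation: [2.223, 2.217, 0.001]
ft_force: [-0.0, -0.1, 0.3]
width: 48.2
```

```bash
python3 - <<'E'
from h import *
import pickle
im,o=shot("wrist","w7"); print(o["t"],o["ee_pos"],o["orientation"],o["width"])
pickle.dump(o,open("o7.pkl","wb"))
C=cam("wrist",o)
for t in ("big_mid","small_mid"):
  print([(r["uv"],r["p"],plane("wrist",r["uv"],7,C).round(1)) for r in ctrl.landmark_of(t,"wrist")])
cv2.imwrite("pics/w7c.png",cv2.resize(np.ascontiguousarray(im[235:345,280:420]),(840,660),interpolation=cv2.INTER_CUBIC))
im,o=shot("scene","s5",(310,190,400,257),8); print(o["t"])
E
```

```text
11.4667 [ 390.32172946 -249.50820482  265.60029806] [2.22321946e+00 2.21651385e+00 6.82071169e-04] 48.172875116953556
[([332.1, 296.7], 0.94, array([ 398.8, -275.2,    7. ]))]
[([474.3, 260.2], 0.82, array([ 484. , -252.1,    7. ]))]
11.6167
```

View pics/w7.png

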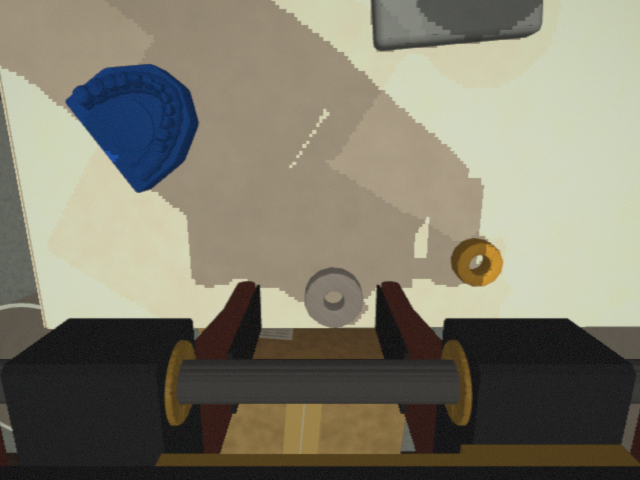

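View pics/w7c.png

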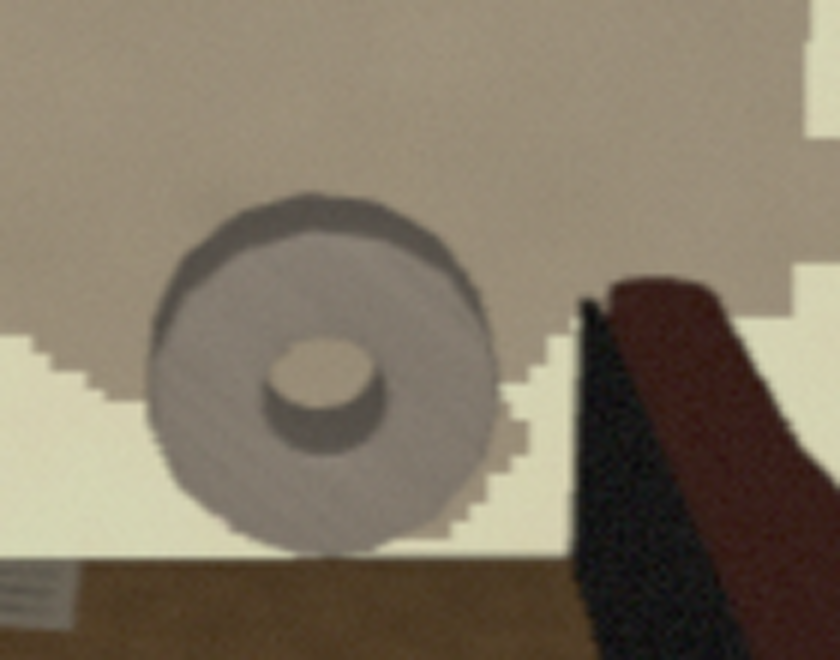

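View pics/s5.png

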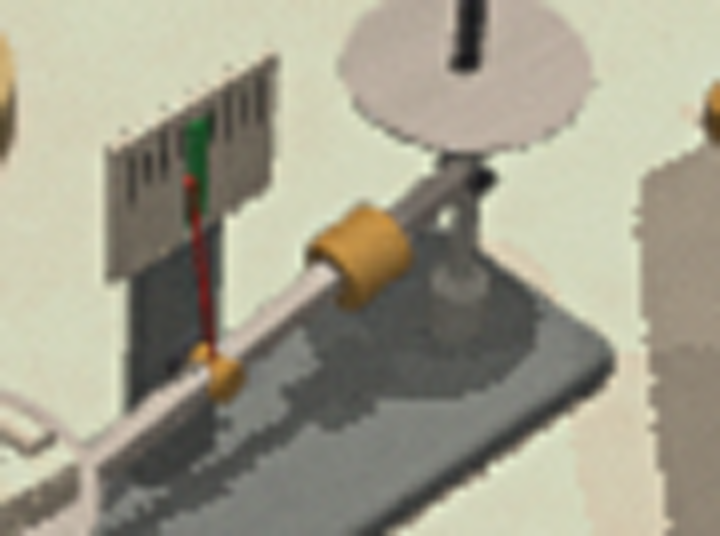

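```bash
python3 - <<'E'
from h import *
import pickle
o=pickle.load(open("o7.pkl","rb"));C=cam("wrist",o)
f=lambda u,v:((u+.5)/6-.5+280,(v+.5)/6-.5+235)
print(plane("wrist",f(324,393.5),14,C).round(1),(plane("wrist",f(497,393),14,C)-plane("wrist",f(150,393),14,C)).round(1))
o2=ctrl.get_obs();print(o["qvel"].round(3),o2["ee_pos"],o2["t"],o2["orientation"])
E
```

```text
[ 399.4 -274.6   14. ] [34.5 -0.1  0. ]
[-0.001 -0.011 -0.001 -0.001 -0.003 -0.   ] [ 389.96687578 -249.52136573  265.38328824] 11.6667 [2.22378675e+00 2.21616682e+00 6.38581596e-04]
```

Call:
jog_arm([
  [[-0.025, 0.003, 0, 0, 0, 0, -0.1], [-0.033, 0.003, 0, 0, 0, 0, -0.1], [-0.024, 0.0025, 0, 0, 0, 0, -0.1], [-0.01, 0.001, 0, 0, 0, 0, -0.1], [0, 0, 0, 0, 0, 0, -0.1], [0, 0, 0, 0, 0, 0, -0.1], [0, 0, 0, 0, 0, 0, -0.1]],
])

```text
t: 12.25
ee_pos: [398.3, -340.3, 264.2]
orientation: [-2.224, -2.216, -0.0]
ft_force: [0.5, 0.3, -0.9]
width: 48.6
```

```bash
python3 - <<'E'
from h import *
import pickle
im,o=shot("wrist","w8"); print(o["t"],o["ee_pos"],o["orientation"],o["width"],o["qvel"].round(3))
pickle.dump(o,open("o8.pkl","wb"))
C=cam("wrist",o)
print(proj("wrist",(399.4,-274.6,14),C))
cv2.imwrite("pics/w8c.png",cv2.resize(np.ascontiguousarray(im[85:195,250:390]),(840,660),interpolation=cv2.INTER_CUBIC))
E
```

```text
12.25 [ 398.25912874 -340.28685297  264.19844042] [-2.22430843e+00 -2.21633612e+00 -9.23007311e-05] 48.62001008244171 [ 0.008  0.001  0.003 -0.    -0.003 -0.004]
[321.33127069 144.6613187 ]
```

View pics/w8c.png

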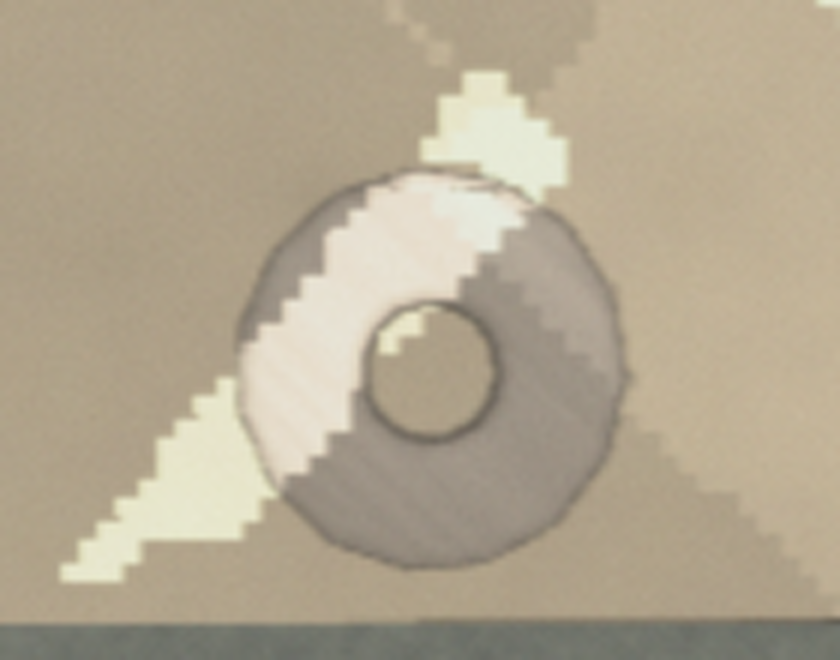

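```bash
python3 - <<'E'
from h import *
import pickle
o=pickle.load(open("o8.pkl","rb"));C=cam("wrist",o)
p=plane("wrist",(321.75,146.4),14,C);print(p, p-o["ee_pos"])
# camera-offset independent: offset in tool
E
```

```text
[ 399.62470865 -275.51237186   14.        ] [   1.36557991   64.7744811  -250.19844042]
```

Call:
jog_arm([
  [[0.02, 0.001, 0, 0, 0, 0, -0.1], [0.03, 0.0005, 0.005, 0, 0, 0, -0.1], [0.0148, 0, 0.02, 0, 0, 0, -0.1], [0, 0, 0.025, 0, 0, 0, -0.1], [0, 0, 0.018, 0, 0, 0, -0.1], [0, 0, 0.008, 0, 0, 0, -0.1], [0, 0, 0.002, 0, 0, 0, -0.1], [0, 0, 0, 0, 0, 0, -0.1], [0, 0, 0, 0, 0, 0, -0.1]],
])

```text
t: 13.05
ee_pos: [400.7, -276.8, 187.0]
orientation: [2.225, 2.217, 0.0]
ft_force: [-0.0, -0.0, 1.0]
width: 48.5
```

Call:
jog_arm([
  [[0.001, -0.001, 0, 0, 0, 0, 0], [0, 0, 0, 0, 0, 0, 0.1], [0, 0, 0, 0, 0, 0, 0.3], [0, 0, 0, 0, 0, 0, 0.5], [0, 0, 0, 0, 0, 0, 0.5], [0, 0, 0, 0, 0, 0, 0.5]],
])

```text
t: 13.55
ee_pos: [399.6, -275.9, 187.0]
orientation: [2.225, 2.216, 0.0]
ft_force: [-1.5, 0.3, 6.0]
width: 34.0
```

```bash
python3 - <<'E'
from h import *
o=ctrl.get_obs();print(o["t"],o["ee_pos"],o["orientation"],o["width"])
E
```

```text
13.55 [ 399.61203977 -275.92861024  186.98766467] [2.22534545e+00 2.21633194e+00 2.34837373e-04] 33.97573299473231
```

Call:
jog_arm([
  [[0, 0, -0.01, 0, 0, 0, 0.5], [0, 0, -0.03, 0, 0, 0, 0.5], [0, 0, -0.038, 0, 0, 0, 0.5], [0, 0, -0.038, 0, 0, 0, 0.5], [0.015, 0.008, -0.038, 0, 0, 0, 0.5], [0.028, 0.016, -0.034, 0, 0, 0, 0.5], [0.03, 0.018, -0.024, 0, 0, 0, 0.5], [0.025, 0.015, -0.01, 0, 0, 0, 0.5], [0.013, 0.007, 0, 0, 0, 0, 0.5], [0, 0, 0, 0, 0, 0, 0.5], [0, 0, 0, 0, 0, 0, 0.5], [0, 0, 0, 0, 0, 0, 0.5]],
])

```text
t: 14.55
ee_pos: [461.2, -168.8, 404.0]
orientation: [-2.225, -2.217, 0.001]
ft_force: [0.6, -0.1, -0.4]
width: 34.3
```

```bash
python3 - <<'E'
from h import *
import pickle
im,o=shot("wrist","w9"); print(o["t"],o["ee_pos"],o["orientation"],o["width"],o["qvel"].round(3))
pickle.dump(o,open("o9.pkl","wb"))
C=cam("wrist",o)
print(proj("wrist",(464.8,-100,159),C))
cv2.imwrite("pics/w9c.png",cv2.resize(np.ascontiguousarray(im[65:205,240:400]),(800,700),interpolation=cv2.INTER_CUBIC))
E
```

```text
14.55 [ 461.21023126 -168.84240418  404.00231323] [-2.22496977e+00 -2.21695201e+00  9.37320596e-04] 34.32225857890551 [-0.016  0.01   0.001  0.002 -0.001  0.004]
[325.96983812 138.01659916]
```

View pics/w9c.png

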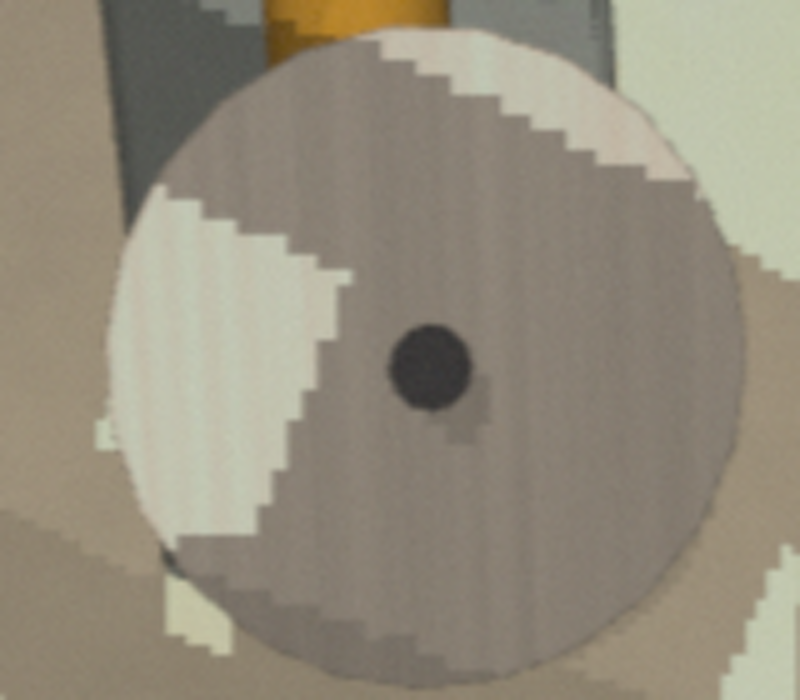

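View pics/w9.png

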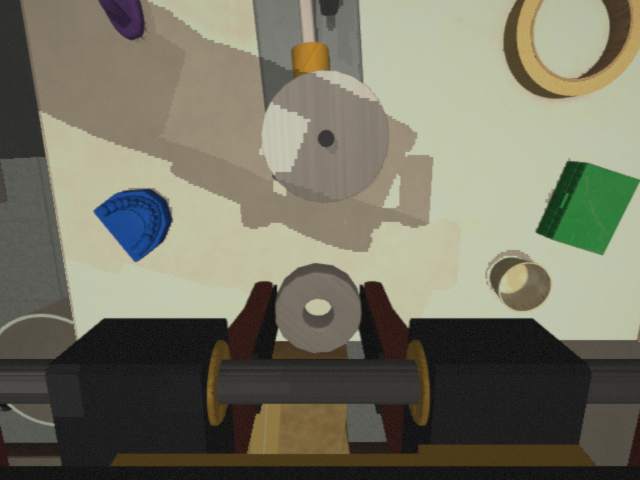

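```bash
python3 - <<'E'
from h import *
import pickle
o=pickle.load(open("o9.pkl","rb"));C=cam("wrist",o)
for z in (155,159.4,163): print(plane("wrist",(325.6,138.0),z,C).round(2))
f=lambda u,v:(240+(u+.5)/5-.5,65+(v+.5)/5-.5)
for z in (121,125.4): print((plane("wrist",f(745,350),z,C)-plane("wrist",f(107,350),z,C)).round(1),plane("wrist",f(426,359),z,C).round(1))
# held ring bore
print(plane("wrist",(319,300.5),404-182-4+14,C)-o["ee_pos"])
o=ctrl.get_obs();print(o["ee_pos"],o["t"],o["orientation"])
E
```

```text
[464.67 -99.97 155.  ]
[464.6  -99.99 159.4 ]
[ 464.54 -100.01  163.  ]
[78.2 -0.3  0. ] [464.8 -98.8 121. ]
[76.9 -0.3  0. ] [464.7 -98.9 125.4]
[  -0.35703605    7.05566202 -172.00231323]
[ 461.13277455 -169.14424843  403.80544567] 14.6 [-2.22568879e+00 -2.21573995e+00  1.04367681e-03]
```

Call:
jog_arm([
  [[0.015, 0.001, 0, 0, 0, 0, 0.5], [0.03, 0.002, 0, 0, 0, 0, 0.5], [0.018, 0.0005, 0.01, 0, 0, 0, 0.5], [0.0057, 0, 0.02, 0, 0, 0, 0.5], [0, 0, 0.015, 0, 0, 0, 0.5], [0, 0, 0.005, 0, 0, 0, 0.5], [0, 0, 0, 0, 0, 0, 0.5], [0, 0, 0, 0, 0, 0, 0.5]],
])

```text
t: 15.27
ee_pos: [465.5, -100.7, 354.1]
orientation: [-2.227, -2.215, 0.001]
ft_force: [0.3, 0.0, -0.6]
width: 34.4
```

```bash
python3 - <<'E'
from h import *
o=ctrl.get_obs();print(o["ee_pos"],o["t"],o["orientation"],o["qvel"].round(3))
im,o=shot("wrist","w10");print(o["t"])
cv2.imwrite("pics/w10c.png",cv2.resize(np.ascontiguousarray(im[225:355,240:400]),(800,650),interpolation=cv2.INTER_CUBIC))
o=ctrl.get_obs();print(o["ee_pos"],o["t"])
E
```

```text
[ 465.54213372 -100.70178048  354.14670768] 15.2667 [-2.22662633e+00 -2.21535467e+00  7.40822918e-04] [ 0.003 -0.016 -0.016  0.     0.001  0.001]
15.2667
[ 465.75525329 -100.67805319  354.62373348] 15.3167
```

View pics/w10c.png

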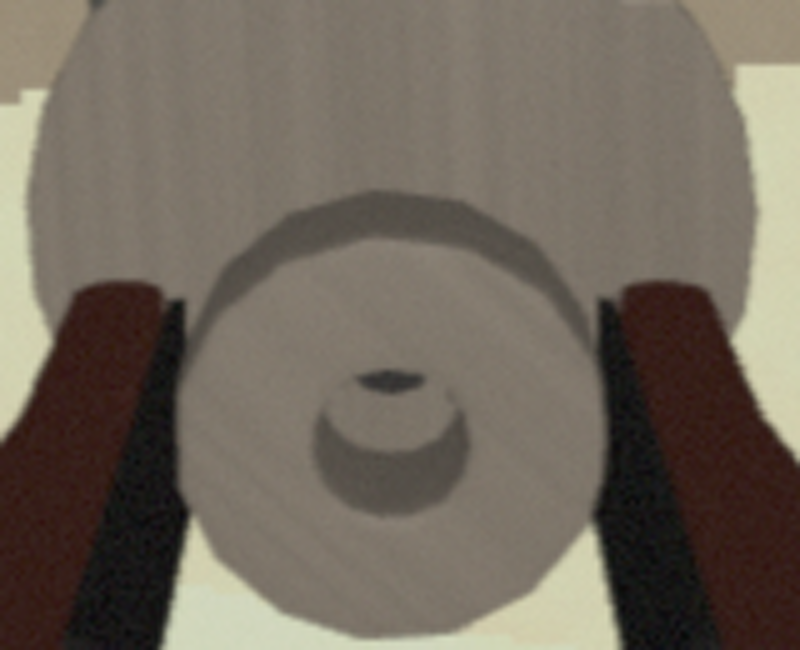

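```bash
python3 - <<'E'
from h import *
o=dict(ee_pos=np.array([465.54,-100.70,354.15]),orientation=np.array([-2.22662633,-2.21535467,7.4e-4]))
C=cam("wrist",o)
for z in (155,159.4,162):print(z,"post edge -y, ±x",[((proj("wrist",(464.6+a,-100+b,z),C)-[240,225])*5+2).round(0) for a,b in ((0,-4.5),(-4.5,0),(4.5,0))])
rb=354.15-187
for dy in (0.4,):
  c=np.array([465.54,-100.7+dy,0])
  for z in (rb,rb+14): print("bore",[((proj("wrist",c+[a,b,z],C)-[240,225])*5+2).round(0) for a,b in ((0,-6),(0,6),(-6,0),(6,0))])
print("outer top",[((proj("wrist",c+[a,b,z],C)-[240,225])*5+2).round(0) for a,b in ((0,-18),(0,18),(-18,0),(18,0))])
E
```

```text
155 post edge -y, ±x [array([390., 379.]), array([341., 333.]), array([439., 333.])]
159.4 post edge -y, ±x [array([390., 397.]), array([340., 351.]), array([440., 350.])]
162 post edge -y, ±x [array([390., 409.]), array([339., 361.]), array([441., 361.])]
bore [array([401., 451.]), array([401., 321.]), array([331., 387.]), array([471., 386.])]
bore [array([402., 523.]), array([401., 383.]), array([326., 454.]), array([477., 453.])]
outer top [array([402., 658.]), array([401., 237.]), array([175., 454.]), array([628., 452.])]
```

Call:
jog_arm([
  [[0, 0, 0.004, 0, 0, 0, 0.5], [0, 0, 0.004, 0, 0, 0, 0.5], [0, 0, 0.003, 0, 0, 0, 0.5], [0, 0, 0.003, 0, 0, 0, 0.5], [0, 0, 0.003, 0, 0, 0, 0.5], [0, 0, 0.003, 0, 0, 0, 0.5], [0, 0, 0, 0, 0, 0, 0.5], [0, 0, 0, 0, 0, 0, 0.5]],
])

```text
t: 15.98
ee_pos: [465.5, -99.9, 333.9]
orientation: [-2.225, -2.217, 0.0]
ft_force: [0.3, 0.4, -0.3]
width: 34.3
```

```bash
python3 - <<'E'
from h import *
o=ctrl.get_obs();print(o["ee_pos"],o["t"],o["ft_force"])
im,o=shot("wrist","w11")
a=cv2.resize(np.ascontiguousarray(im[225:355,240:400]),(640,520),interpolation=cv2.INTER_CUBIC)
cv2.imwrite("pics/w11c.png",a)
shot("scene","s11",(310,170,410,245),7)
E
```

```text
[465.52293017 -99.88514753 333.91948763] 15.9833 [ 0.32509321  0.37011278 -0.29971151]
```

View pics/w11c.png

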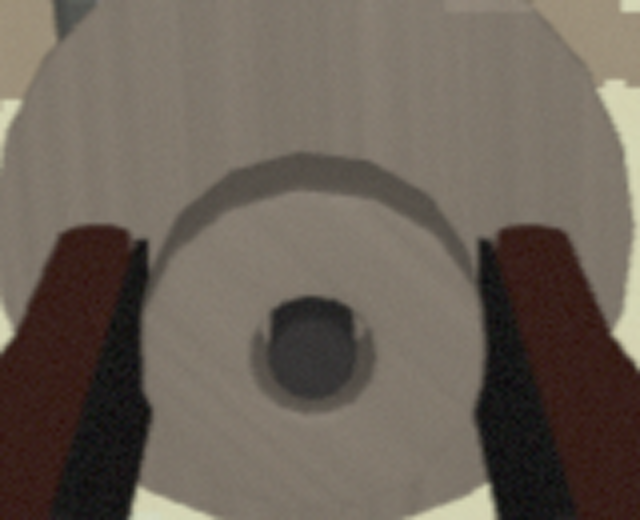

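View pics/s11.png

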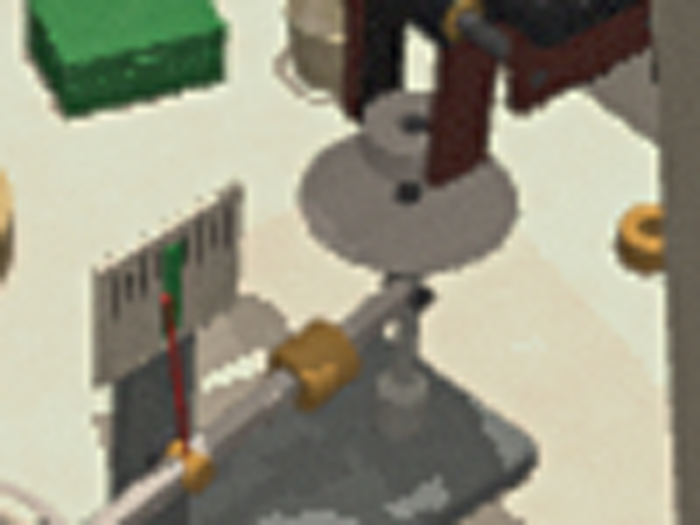

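Call:
jog_arm([
  [[0, 0, 0.004, 0, 0, 0, 0.5], [0, 0, 0.004, 0, 0, 0, 0.5], [0, 0, 0.004, 0, 0, 0, 0.5], [0, 0, 0.003, 0, 0, 0, 0.5], [0, 0, 0.003, 0, 0, 0, 0.5], [0, 0, 0.003, 0, 0, 0, 0.5], [0, 0, 0.002, 0, 0, 0, 0.5], [0, 0, 0, 0, 0, 0, 0.5], [0, 0, 0, 0, 0, 0, 0.5]],
])

```text
t: 16.83
ee_pos: [465.6, -99.9, 311.0]
orientation: [-2.226, -2.217, 0.0]
ft_force: [-0.5, 0.6, -0.9]
width: 34.4
```

```bash
python3 - <<'E'
from h import *
o=ctrl.get_obs();print(o["ee_pos"],o["t"],o["ft_force"])
shot("scene","s12",(310,170,410,245),7)
E
```

```text
[465.55208241 -99.92742031 311.02214928] 16.8333 [-0.47867836  0.5753931  -0.90843909]
```

View pics/s12.png

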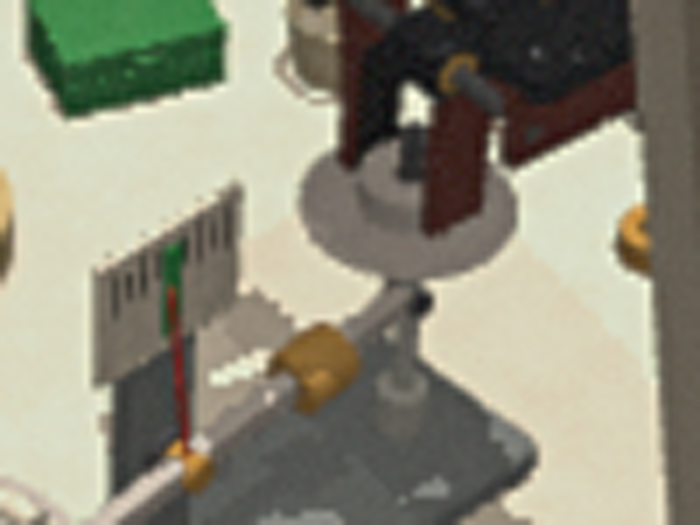

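Call:
jog_arm([
  [[0, 0, 0.002, 0, 0, 0, 0.4], [0, 0, 0.002, 0, 0, 0, 0.2], [0, 0, 0, 0, 0, 0, 0], [0, 0, 0, 0, 0, 0, -0.1], [0, 0, 0, 0, 0, 0, -0.1], [0, 0, -0.01, 0, 0, 0, -0.1], [0, 0, -0.03, 0, 0, 0, -0.1], [0, 0, -0.03, 0, 0, 0, -0.1], [-0.02, 0, -0.03, 0, 0, 0, -0.1], [-0.035, 0.001, 0, 0, 0, 0, -0.1], [-0.035, 0.002, -0.005, 0, 0, 0, -0.1], [-0.035, 0.002, 0, 0, 0, 0, -0.1], [-0.03, 0.002, 0, 0, 0, 0, -0.1], [-0.03, 0.002, 0, 0, 0, 0, -0.1], [-0.025, 0.003, 0, 0, 0, 0, -0.1], [-0.01, 0.003, 0, 0, 0, 0, -0.1], [0, 0, 0, 0, 0, 0, -0.1]],
])

```text
t: 18.3
ee_pos: [479.9, -321.8, 412.8]
orientation: [2.227, 2.214, 0.0]
ft_force: [0.2, -0.0, 0.4]
width: 48.4
```

```bash
python3 - <<'E'
from h import *
o=ctrl.get_obs();print(o["ee_pos"],o["t"],o["ft_force"])
shot("scene","s13",(310,170,410,245),7)
im,o=shot("wrist","w13")
E
```

```text
[ 479.91369201 -321.75060582  412.75904395] 18.3 [ 0.20389706 -0.02437004  0.43110363]
```

View pics/s13.png

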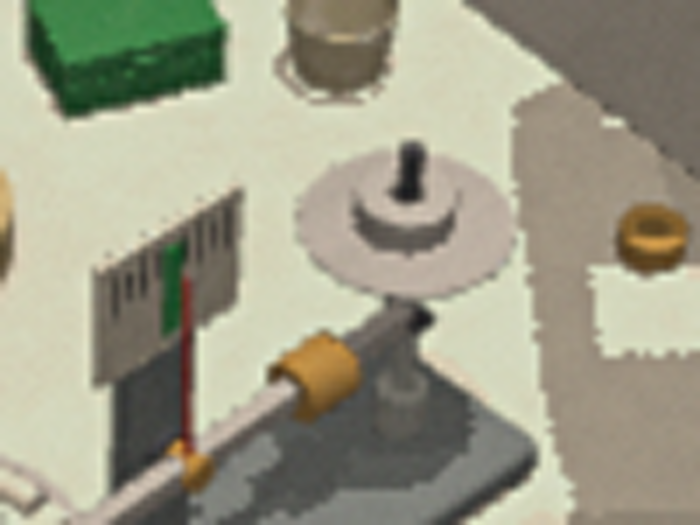

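View pics/w13.png

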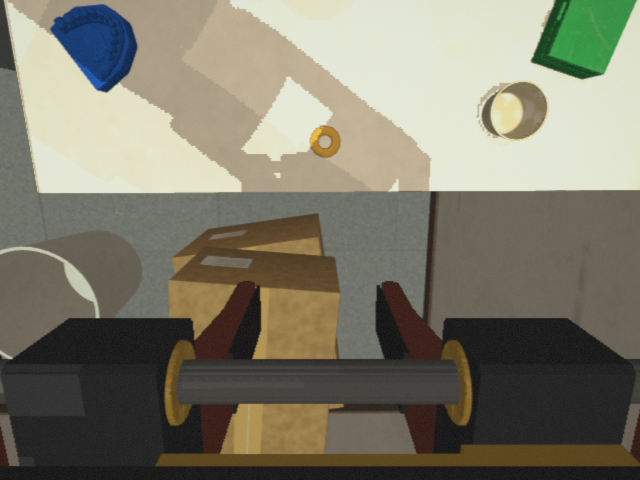

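```bash
cat > tilt.py <<'E'
from h import *
from scipy.optimize import brentq
yaw=np.radians(3.9); ey=np.array([-np.sin(yaw),np.cos(yaw),0]); piv=np.array([449.3,8.2,73.])
def slope_model(t):
    d=np.array([0,0,np.cos(t)])-ey*np.sin(t)
    a=proj("scene",piv+15*d);b=proj("scene",piv+75*d); return (b[0]-a[0])/(b[1]-a[1])
def red(im):
    b,g,r=[im[200:236,322:352,i].astype(float) for i in range(3)]
    w=np.clip(r-np.maximum(g,b)*1.0-25,0,None); w[np.abs(g-b)>25]=0  # drop gold
    us=np.arange(322,352);rows=[];c=[];ww=[]
    for i in range(36):
        s=w[i].sum()
        if s>25: rows.append(200+i);c.append((w[i]*us).sum()/s);ww.append(s)
    rows=np.array(rows);c=np.array(c)
    k=np.polyfit(rows,c,1);res=c-np.polyval(k,rows);m=np.abs(res)<1
    k=np.polyfit(rows[m],c[m],1)
    return k,rows[m].min(),rows[m].max(),res[m].std(),m.sum()
def rep(im,n):
    k,a,b,s,m=red(im); 
    try:t=brentq(lambda t:slope_model(t)-k[0],-.4,.4)
    except Exception:t=None
    print(n,"slope",k[0].round(4),"tilt",t,"rows",a,b,"col at 212",np.polyval(k,212).round(2),"res",s.round(3),m)
if __name__=="__main__":
    rep(cv2.imread("pics/scene0.png"),"t0 (0.2)")
    for f in ("s4","s5"):
        c=cv2.imread(f"pics/{f}.png"); im=np.zeros((480,640,3),np.uint8); im[190:257,310:400]=cv2.resize(c,(90,67),interpolation=cv2.INTER_AREA); rep(im,f)
    im,o=shot("scene","s14"); print(o["t"]); rep(im,"now")
E
python3 tilt.py
```

```text
t0 (0.2) slope -0.2229 tilt 0.20307692693203058 rows 206 233 col at 212 341.62 res 0.16 19
s4 slope 0.1386 tilt -0.1536043076806675 rows 212 233 col at 212 333.12 res 0.145 14
s5 slope 0.1349 tilt -0.15072865952771133 rows 212 233 col at 212 333.17 res 0.131 12
18.4
now slope -0.0022 tilt -0.033924875352171105 rows 210 232 col at 212 336.06 res 0.062 19
```

Call:
jog_arm([
  [[0.002, 0.0015, 0.02, 0, 0, 0, -0.3], [0.0025, 0.002, 0.035, 0, 0, 0, -0.3], [0, 0, 0.038, 0, 0, 0, -0.3], [0, 0, 0.035, 0, 0, 0, -0.3], [0, 0, 0.015, 0, 0, 0, -0.3], [0, 0, 0.005, 0, 0, 0, -0.3], [0, 0, 0, 0, 0, 0, -0.3], [0, 0, 0, 0, 0, 0, -0.3], [0, 0, 0, 0, 0, 0, -0.3]],
])

```text
t: 19.2
ee_pos: [483.9, -315.4, 265.9]
orientation: [2.223, 2.216, 0.001]
ft_force: [0.8, 0.2, -0.4]
width: 57.0
```

```bash
python3 - <<'E'
from h import *
import pickle
from tilt import rep
im,o=shot("wrist","w15"); print(o["t"],o["ee_pos"],o["orientation"],o["width"],o["qvel"].round(3))
pickle.dump(o,open("o15.pkl","wb"))
C=cam("wrist",o)
print([(r["uv"],r["p"],plane("wrist",r["uv"],7,C).round(1)) for r in ctrl.landmark_of("small_mid","wrist")])
cv2.imwrite("pics/w15c.png",cv2.resize(np.ascontiguousarray(im[85:195,250:390]),(840,660),interpolation=cv2.INTER_CUBIC))
im,o=shot("scene","s15"); rep(im,"now")
E
```

```text
19.2 [ 483.93725259 -315.41923895  265.88346822] [2.22317914e+00 2.21594967e+00 8.95261011e-04] 57.017927852847905 [-0.005 -0.007 -0.    -0.    -0.002 -0.001]
[]
now slope -0.0016 tilt -0.03447562597927148 rows 210 232 col at 212 336.07 res 0.069 16
```

View pics/w15c.png

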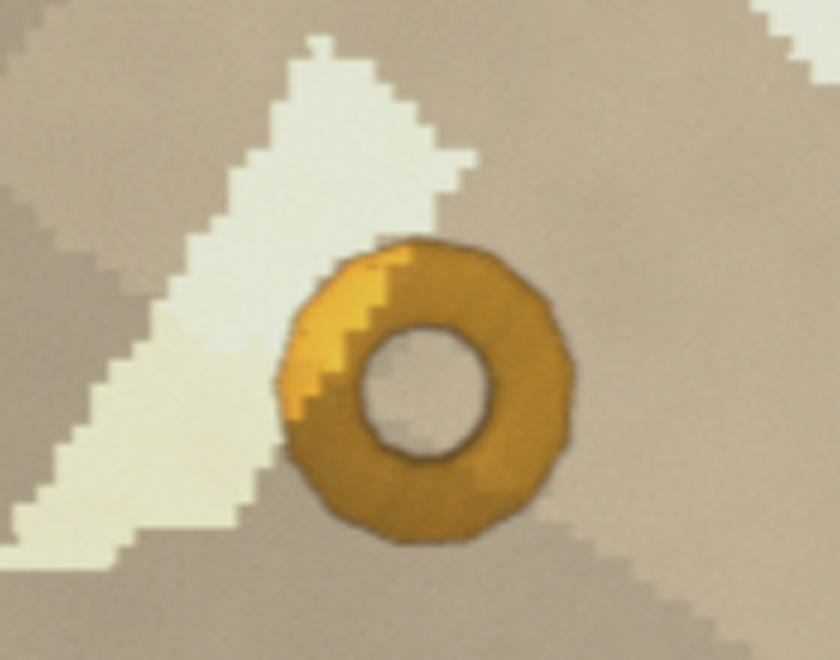

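```bash
python3 - <<'E'
from h import *
import pickle
o=pickle.load(open("o15.pkl","rb"));C=cam("wrist",o)
print(plane("wrist",(320.75,150.1),14,C))
o=ctrl.get_obs();print(o["t"],o["ee_pos"],o["orientation"])
E
```

```text
[ 485.58563138 -253.2819164    14.        ]
19.35 [ 483.62009438 -315.66217684  265.61272049] [2.22399505e+00 2.21551025e+00 7.77943736e-04]
```

Call:
jog_arm([
  [[0.02, 0.001, 0, 0, 0, 0, -0.3], [0.028, 0.001, 0.005, 0, 0, 0, -0.3], [0.0144, 0.0006, 0.02, 0, 0, 0, -0.3], [0, 0, 0.025, 0, 0, 0, -0.3], [0, 0, 0.018, 0, 0, 0, -0.3], [0, 0, 0.008, 0, 0, 0, -0.3], [0, 0, 0.0025, 0, 0, 0, -0.3], [0, 0, 0, 0, 0, 0, -0.3], [0, 0, 0, 0, 0, 0, -0.3]],
])

```text
t: 20.1
ee_pos: [486.5, -253.6, 186.5]
orientation: [2.225, 2.216, 0.001]
ft_force: [1.1, -0.5, -0.5]
width: 56.9
```

Call:
jog_arm([
  [[0.0002, 0, 0, 0, 0, 0, 0], [0, 0, 0, 0, 0, 0, 0.2], [0, 0, 0, 0, 0, 0, 0.4], [0, 0, 0, 0, 0, 0, 0.6], [0, 0, 0, 0, 0, 0, 0.7], [0, 0, 0, 0, 0, 0, 0.7], [0, 0, 0, 0, 0, 0, 0.7]],
])

```text
t: 20.68
ee_pos: [486.2, -253.0, 186.0]
orientation: [2.225, 2.217, 0.0]
ft_force: [-1.2, 1.2, 5.0]
width: 27.0
```

```bash
python3 - <<'E'
from h import *
o=ctrl.get_obs();print(o["t"],o["ee_pos"],o["orientation"],o["width"])
E
```

```text
20.6833 [ 486.16974301 -252.98316098  185.9847149 ] [2.22540200e+00 2.21690660e+00 1.39208222e-04] 27.04322963567743
```

Call:
jog_arm([
  [[0, 0, -0.01, 0, 0, 0, 0.7], [0, 0, -0.03, 0, 0, 0, 0.7], [0, 0, -0.038, 0, 0, 0, 0.7], [0.01, -0.002, -0.038, 0, 0, 0, 0.7], [0.02, -0.005, -0.038, 0, 0, 0, 0.7], [0.025, -0.007, -0.032, 0, 0, 0, 0.7], [0.022, -0.006, -0.02, 0, 0, 0, 0.7], [0.011, -0.002, -0.006, 0, 0, 0, 0.7], [0, 0, 0, 0, 0, 0, 0.7], [0, 0, 0, 0, 0, 0, 0.7], [0, 0, 0, 0, 0, 0, 0.7], [0, 0, 0, 0, 0, 0, 0.7]],
])

```text
t: 21.68
ee_pos: [464.6, -166.2, 394.7]
orientation: [-2.225, -2.215, 0.002]
ft_force: [0.0, -1.3, -0.6]
width: 27.0
```

```bash
python3 - <<'E'
from h import *
import pickle
im,o=shot("wrist","w16"); print(o["t"],o["ee_pos"],o["orientation"],o["width"],o["qvel"].round(3))
pickle.dump(o,open("o16.pkl","wb"))
C=cam("wrist",o)
print(proj("wrist",(464.6,-100,148),C))
cv2.imwrite("pics/w16c.png",cv2.resize(np.ascontiguousarray(im[65:205,240:400]),(800,700),interpolation=cv2.INTER_CUBIC))
E
```

```text
21.6833 [ 464.59362571 -166.24951642  394.69723561] [-2.22474926e+00 -2.21484958e+00  1.95228760e-03] 27.002616978903554 [-0.001  0.001 -0.002  0.     0.004  0.002]
[319.7950091  143.44438989]
```

View pics/w16c.png

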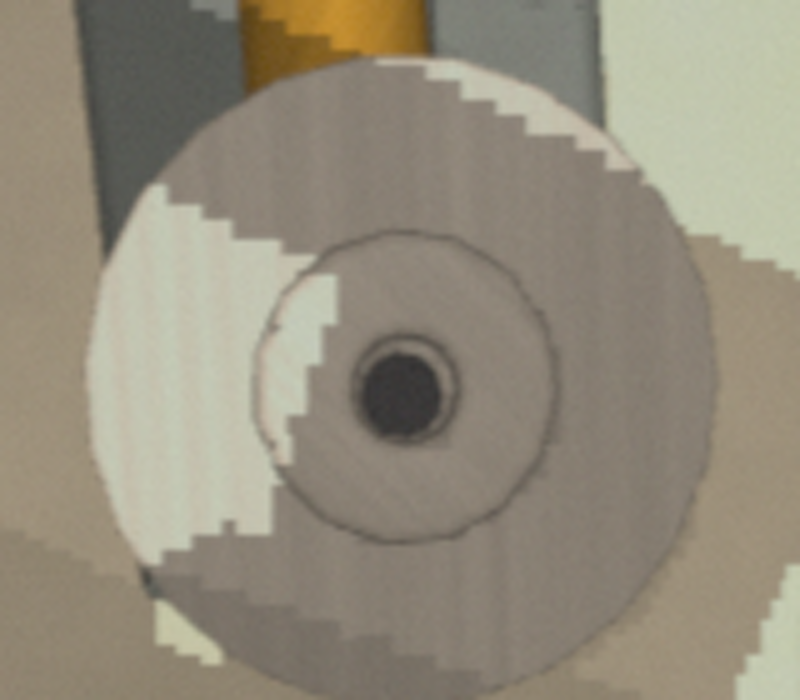

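Call:
jog_arm([
  [[0.015, 0.0004, 0, 0, 0, 0, 0.7], [0.03, 0.0005, 0, 0, 0, 0, 0.7], [0.016, 0, 0.01, 0, 0, 0, 0.7], [0.0054, 0, 0.02, 0, 0, 0, 0.7], [0, 0, 0.018, 0, 0, 0, 0.7], [0, 0, 0.005, 0, 0, 0, 0.7], [0, 0, 0, 0, 0, 0, 0.7], [0, 0, 0, 0, 0, 0, 0.7]],
])

```text
t: 22.4
ee_pos: [466.0, -99.7, 343.0]
orientation: [-2.226, -2.216, 0.001]
ft_force: [0.4, 0.1, 1.1]
width: 26.8
```

```bash
python3 - <<'E'
from h import *
im,o=shot("wrist","w17");print(o["ee_pos"],o["t"],o["orientation"],o["qvel"].round(3))
cv2.imwrite("pics/w17c.png",cv2.resize(np.ascontiguousarray(im[225:355,240:400]),(800,650),interpolation=cv2.INTER_CUBIC))
C=cam("wrist",o)
for z in (146,148,150):print(z,"post edge -y, ±x",[((proj("wrist",(464.6+a,-100.1+b,z),C)-[240,225])*5+2).round(0) for a,b in ((0,-4.5),(-4.5,0),(4.5,0))])
c=np.array([o["ee_pos"][0],o["ee_pos"][1]-.3,0]);rb=o["ee_pos"][2]-186
for z in (rb,rb+14): print("bore",[((proj("wrist",c+[a,b,z],C)-[240,225])*5+2).round(0) for a,b in ((0,-6),(0,6),(-6,0),(6,0))])
E
```

```text
[465.97966868 -99.68589258 342.95736825] 22.4 [-2.22574193e+00 -2.21555840e+00  1.13638781e-03] [ 0.    -0.023 -0.013  0.001  0.     0.001]
146 post edge -y, ±x [array([387., 400.]), array([337., 354.]), array([436., 353.])]
148 post edge -y, ±x [array([387., 408.]), array([336., 362.]), array([436., 361.])]
150 post edge -y, ±x [array([387., 417.]), array([336., 370.]), array([437., 370.])]
bore [array([402., 464.]), array([402., 333.]), array([332., 399.]), array([472., 399.])]
bore [array([403., 537.]), array([402., 396.]), array([327., 467.]), array([479., 467.])]
```

View pics/w17c.png

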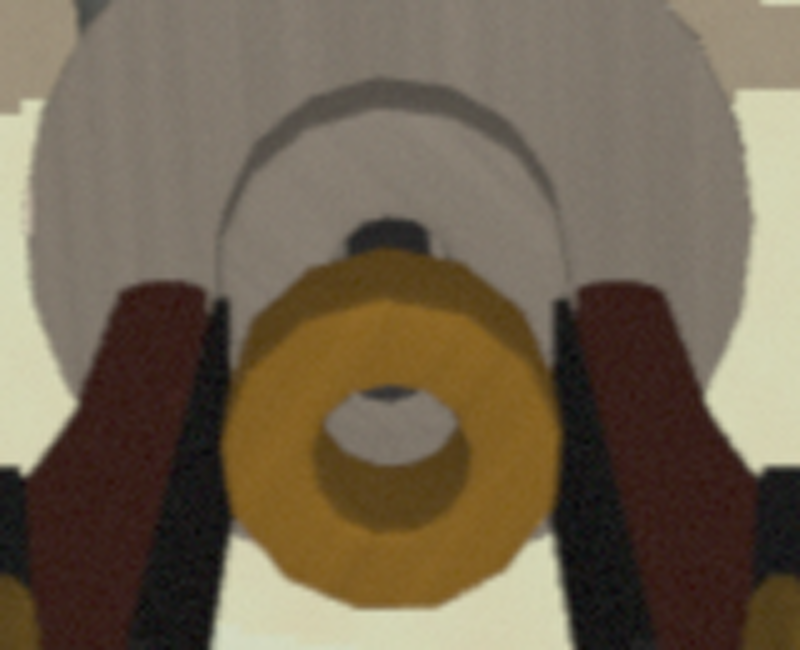

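Call:
jog_arm([
  [[0, -0.0002, 0.004, 0, 0, 0, 0.7], [0, 0, 0.004, 0, 0, 0, 0.7], [0, 0, 0.003, 0, 0, 0, 0.7], [0, 0, 0.003, 0, 0, 0, 0.7], [0, 0, 0.003, 0, 0, 0, 0.7], [0, 0, 0.003, 0, 0, 0, 0.7], [0, 0, 0, 0, 0, 0, 0.7], [0, 0, 0, 0, 0, 0, 0.7]],
])

```text
t: 23.12
ee_pos: [465.5, -99.1, 323.1]
orientation: [-2.225, -2.217, 0.0]
ft_force: [-0.1, 0.6, 0.1]
width: 27.3
```

```bash
python3 - <<'E'
from h import *
from tilt import rep
o=ctrl.get_obs();print(o["ee_pos"],o["t"],o["ft_force"])
im,o=shot("wrist","w18")
a=cv2.resize(np.ascontiguousarray(im[225:355,240:400]),(480,390),interpolation=cv2.INTER_CUBIC)
im,o=shot("scene","s18");rep(im,"n")
b=cv2.resize(np.ascontiguousarray(im[170:245,310:385]),(390,390),interpolation=cv2.INTER_CUBIC)
cv2.imwrite("pics/c18.png",np.hstack([a[:,50:450],b]))
E
```

```text
[465.52943623 -99.11086274 323.08080373] 23.1167 [-0.11680116  0.58977928  0.10480875]
n slope 0.0027 tilt -0.038548286989763675 rows 210 232 col at 212 336.05 res 0.087 23
```

View pics/c18.png

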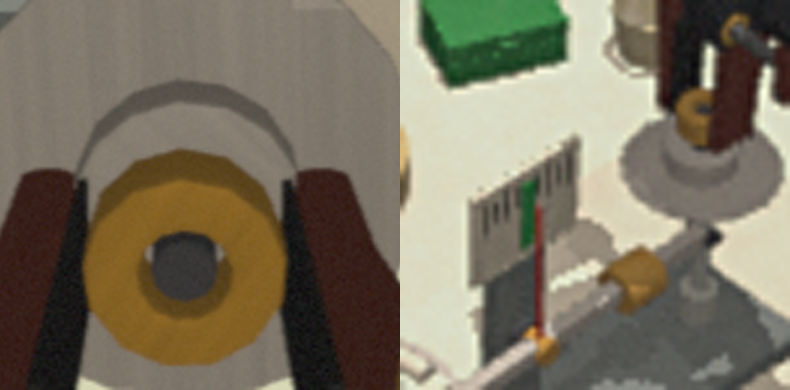

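Call:
jog_arm([
  [[-0.0004, 0, 0.003, 0, 0, 0, 0.7], [0, 0, 0.003, 0, 0, 0, 0.7], [0, 0, 0.003, 0, 0, 0, 0.7], [0, 0, 0.001, 0, 0, 0, 0.7], [0, 0, 0, 0, 0, 0, 0.7], [0, 0, 0, 0, 0, 0, 0.5], [0, 0, 0, 0, 0, 0, 0.3], [0, 0, 0, 0, 0, 0, 0.1], [0, 0, 0, 0, 0, 0, 0], [0, 0, 0, 0, 0, 0, 0], [0, 0, -0.01, 0, 0, 0, 0], [0, 0, -0.03, 0, 0, 0, 0], [0, 0, -0.03, 0, 0, 0, 0], [-0.01, 0, -0.025, 0, 0, 0, 0], [-0.03, 0, 0, 0, 0, 0, 0], [-0.03, 0, 0, 0, 0, 0, 0], [-0.02, 0, 0, 0, 0, 0, 0], [0, 0, 0, 0, 0, 0, 0], [0, 0, 0, 0, 0, 0, 0]],
])

```text
t: 24.8
ee_pos: [465.0, -190.1, 408.9]
orientation: [2.228, 2.215, 0.0]
ft_force: [0.2, -0.1, -0.2]
width: 43.5
```

```bash
python3 - <<'E'
from h import *
from tilt import rep
o=ctrl.get_obs();print(o["ee_pos"],o["t"],o["ft_force"],o["width"])
im,o=shot("wrist","w19")
im,o=shot("scene","s19");rep(im,"n")
cv2.imwrite("pics/s19c.png",cv2.resize(np.ascontiguousarray(im[165:285,265:425]),(800,600),interpolation=cv2.INTER_CUBIC))
E
```

```text
[ 464.97808725 -190.13042584  408.85091545] 24.8 [ 0.2224056  -0.11894583 -0.16263529] 43.45092766454122
n slope -0.0527 tilt 0.014825090564242301 rows 209 232 col at 212 337.67 res 0.152 20
```

View pics/s19c.png

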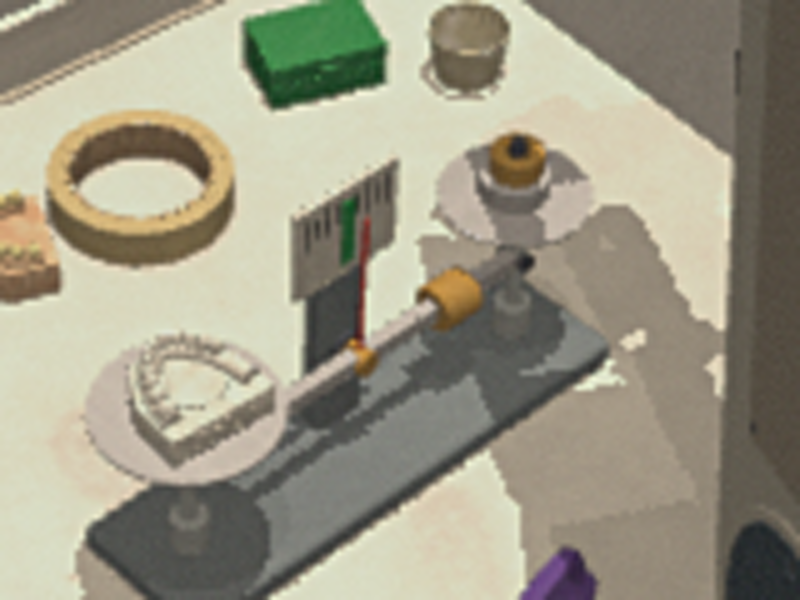

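View pics/w19.png

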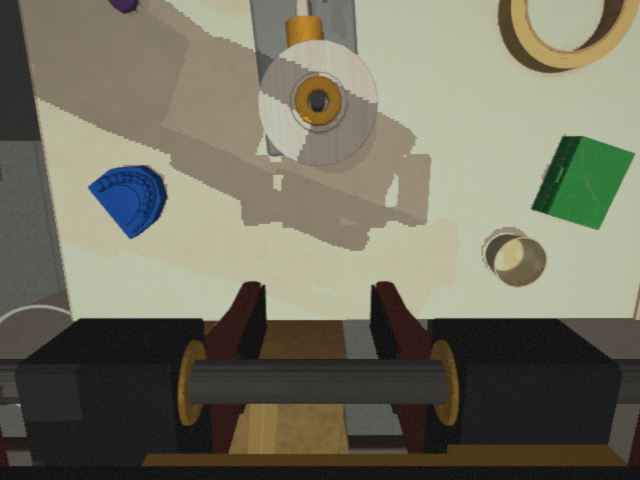

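```bash
python3 - <<'E'
from h import *
from tilt import rep
im,o=shot("scene","s20");print(o["t"]);rep(im,"n")
yaw=np.radians(3.9);ex=np.array([np.cos(yaw),np.sin(yaw),0])
hsv=cv2.cvtColor(np.ascontiguousarray(im),cv2.COLOR_BGR2HSV);m=cv2.inRange(hsv,(50,80,40),(85,255,255));m[:195]=0;m[225:]=0;m[:,:320]=0;m[:,350:]=0
ys,xs=np.nonzero(m);print("green px",xs.mean(),ys.mean(),ys.min(),ys.max())
for D in (8,12,16,20):
    for z in (140,152,170): print(D,z,proj("scene",np.array([449.3,8.2,0])+ex*D+[0,0,z]).round(1))
print("pointer tip level",proj("scene",(449.3,8.2,160)))
im,o=shot("top","t20",(250,220,410,340),5)
E
```

```text
24.9
n slope -0.0481 tilt 0.010227137384017114 rows 209 233 col at 212 337.66 res 0.173 20
green px 334.05882352941177 210.85294117647058 205 217
8 140 [335.1 214.1]
8 152 [335.2 210.4]
8 170 [335.4 204.7]
12 140 [334.  213.3]
12 152 [334.1 209.5]
12 170 [334.3 203.8]
16 140 [332.8 212.4]
16 152 [332.9 208.7]
16 170 [333.1 203. ]
20 140 [331.7 211.5]
20 152 [331.8 207.8]
20 170 [331.9 202.1]
pointer tip level [337.63822514 209.62198015]
```

View pics/t20.png

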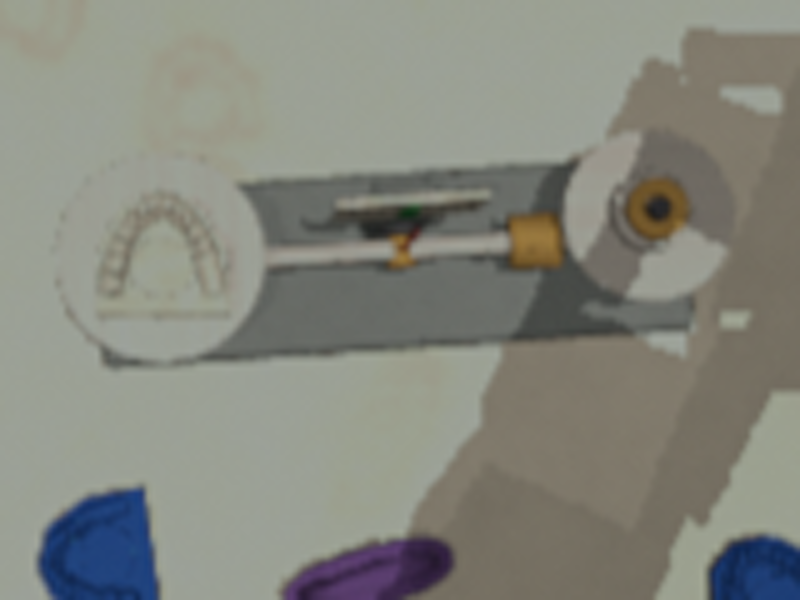

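Call:
jog_arm([
  [[0, 0, -0.02, 0, 0, 0, 0], [0, 0, 0, 0, 0, 0, 0], [0, 0, 0, 0, 0, 0, 0], [0, 0, 0, 0, 0, 0, 0], [0, 0, 0, 0, 0, 0, 0], [0, 0, 0, 0, 0, 0, 0], [0, 0, 0, 0, 0, 0, 0], [0, 0, 0, 0, 0, 0, 0], [0, 0, 0, 0, 0, 0, 0], [0, 0, 0, 0, 0, 0, 0]],
])

```text
t: 25.83
ee_pos: [465.2, -189.6, 428.1]
orientation: [-2.226, -2.217, 0.0]
ft_force: [0.4, -0.0, -0.4]
width: 43.7
```

```bash
python3 - <<'E'
from h import *
from tilt import rep
im,o=shot("scene","s21");print(o["t"]);rep(im,"n")
im,o=shot("scene","s22");rep(im,"n")
im,o=shot("wrist","w22"); cv2.imwrite("pics/w22c.png",cv2.resize(np.ascontiguousarray(im[40:180,240:400]),(800,700),interpolation=cv2.INTER_CUBIC))
E
```

```text
25.8333
n slope -0.0472 tilt 0.00930343833417593 rows 209 233 col at 212 337.64 res 0.167 21
n slope -0.0484 tilt 0.010495976344870357 rows 209 232 col at 212 337.65 res 0.161 19
```

View pics/w22c.png

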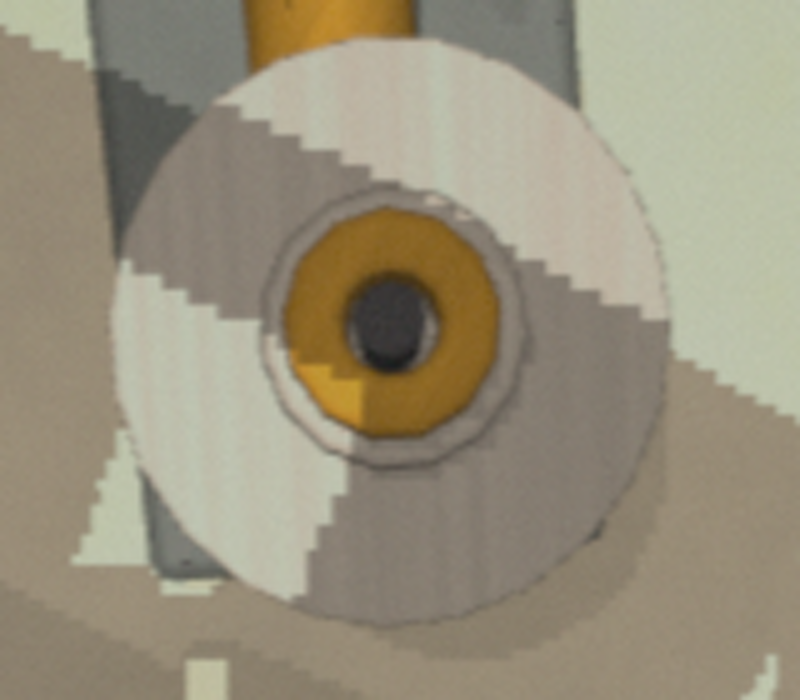

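Both rings are flat and concentric round the post, and the beam is steady at about +0.01 rad, so I am handing in.

```bash
python3 -c "
from workcell import ctrl
print(ctrl.close_job()); print(ctrl.get_obs()['t'])"
```

```text
the job is handed in; nothing more can be done
None
the job is handed in; nothing more can be done
```

I weighed the white cast on the flat pan and handed the job in at about 26 s of the 72 s allowed. It comes to about 141 g. It took both ring weights on the post: the big 30 g ring at the bottom and the small 15 g ring on top.

**Last checks:**
- **Beam:** in two pictures just before hand-in the pointer read +0.009 and +0.010 rad, not moving. The band is ±0.035.
- **Rings:** the last wrist picture shows both lying flat and concentric round the post, let go.
- **Cast and other things:** the cast stands near the middle of its pan. In the later pictures the yellow cup looks unmoved. I didn't check the tan cast in the last pictures, but the arm never went near it.
- **Force:** no reading showed a notable push on the balance. The only readings above about 1.5 N were 5–7 N while gripping things on the bench.

**What disagreed:**
- **Pointer against the dial:** the scene camera sees the dial at an angle, so the pointer appears beside the green band. I relied on the computed tilt, which read 0.203 when the beam was on its known +0.2 stop.
- **Big ring alone:** the beam read about −0.034 to −0.044 rad, right at the edge of the band, so I added the small ring.
- **Pan height:** sizing the weight pan in the picture gave a height about 3 mm lower than the tilt implied. It did not affect the threading.

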